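# Set the inspection cup in its ring, sort the parts, close the tub

### The job

Get the parts ready for the microscope: first set the round-bottomed steel cup upright in the green ring holder so that it sits level and centred, and let go of it. Then move every tall yellow capacitor from the tub into the seated cup, and put every blue relay from the bench into the tub, lying below the red fill line. When all that is done, set the grey lid fully home on the tub; leave the cup seated level in its ring, and do not disturb the reel, the bottle or the loupe.

Things in the scene. Friction and masses are not known exactly. Their poses are not given: they have to be found in the camera images.
- cup: round-bottomed open steel cup, heavy base: lower half a hemisphere of radius 34, above it a straight collar 68 in diameter from 34 to 66 above the origin (rim at 66); wall 3.5, inner diameter of the mouth 61, flat inner floor 16 above the origin; about 0.42 kg. Origin: lowest point of its round bottom when upright; z up along its axis. Standing on the bench it rights itself. Starts upright on the bench, empty, on one side of the tub (left or right varies). (Sizes in mm.)
- holder: fixed ring holder on the bench on the other side: black base disc 90 in diameter, three short legs, and a green ring, outer diameter 72, bore 48, from 31 to 40 above the bench. Origin: centre of its underside. A cup seated upright in the ring has its lowest point about 30 above the bench, touching nothing below. (Sizes in mm.)
- ring_top (a point): centre of the green ring's bore, at its upper face (40 above the bench) (Sizes in mm.)
- tub: fixed open rectangular grey parts tub, outer 168 (x) by 92 (y) by 36 high, floor and walls 4 thick (inner 160 by 84, inner floor 4 above the origin), a red fill line inside at 28 above the origin: everything must lie below that line for the lid to seat. Origin: centre of its underside, z up, x along its length. (Sizes in mm.)
- tub_rim (a point): centre of the tub's mouth, level with its rim (36 above the bench) (Sizes in mm.)
- lid: loose grey lid of the tub, about 0.12 kg: plate 170 (x) by 94 (y), 4 thick, from 8 to 12 above the origin; under it a plug 155 by 79 (tapering to 149 by 73 at the bottom), 8 deep, that drops into the tub; on top a black grip bar along x, 50 long, 12 thick (y), from 12 to 40 above the origin. Origin: centre of the plug's underside. Starts flat on the bench, plug down. Seated on the tub, its origin is 28 above the tub's origin; it may go on either way round. (Sizes in mm.)
- cap1: tall yellow box-shaped capacitor, 12 by 12 by 46 high (z), 14 g. Origin: centre of the block. If present, it starts standing in the tub in a row along the tub's x (about 36 apart), its top 14 above the rim. Two or three of the four are present. (Sizes in mm.)
- cap2: tall yellow box-shaped capacitor, 12 by 12 by 46 high (z), 14 g. Origin: centre of the block. If present, it starts standing in the tub in a row along the tub's x (about 36 apart), its top 14 above the rim. Two or three of the four are present. (Sizes in mm.)
- cap3: tall yellow box-shaped capacitor, 12 by 12 by 46 high (z), 14 g. Origin: centre of the block. If present, it starts standing in the tub in a row along the tub's x (about 36 apart), its top 14 above the rim. Two or three of the four are present. (Sizes in mm.)
- cap4: tall yellow box-shaped capacitor, 12 by 12 by 46 high (z), 14 g. Origin: centre of the block. If present, it starts standing in the tub in a row along the tub's x (about 36 apart), its top 14 above the rim. Two or three of the four are present. (Sizes in mm.)
- relay1: short blue relay, 28 (x) by 14 (y) by 16 high (z), 20 g. Origin: centre of its underside. If present, it starts lying on the bench. Three or four of the four are present. Flat on the tub's floor it lies below the fill line; on end, or on top of another, it does not (four fit in a row along the tub). (Sizes in mm.)
- relay2: short blue relay, 28 (x) by 14 (y) by 16 high (z), 20 g. Origin: centre of its underside. If present, it starts lying on the bench. Three or four of the four are present. Flat on the tub's floor it lies below the fill line; on end, or on top of another, it does not (four fit in a row along the tub). (Sizes in mm.)
- relay3: short blue relay, 28 (x) by 14 (y) by 16 high (z), 20 g. Origin: centre of its underside. If present, it starts lying on the bench. Three or four of the four are present. Flat on the tub's floor it lies below the fill line; on end, or on top of another, it does not (four fit in a row along the tub). (Sizes in mm.)
- relay4: short blue relay, 28 (x) by 14 (y) by 16 high (z), 20 g. Origin: centre of its underside. If present, it starts lying on the bench. Three or four of the four are present. Flat on the tub's floor it lies below the fill line; on end, or on top of another, it does not (four fit in a row along the tub). (Sizes in mm.)
- reel: bystander: empty aluminium wire reel 60 in diameter, 42 high, standing beyond the tub; origin: centre of its underside (Sizes in mm.)
- bottle: bystander: small amber bottle 48 in diameter, 110 high, far to the left; origin: centre of its underside (Sizes in mm.)
- loupe: bystander: black eye loupe 42 in diameter, 30 high, far to the right; origin: centre of its underside (Sizes in mm.)

How it is judged:
By the outcome, as a careful person would: the job done as asked, in the order asked, and still so for the second after the job is handed in, with the robot touching nothing.
Of cap1, cap2, cap3, cap4 only 2 to 3 are there at a start; the rules pass over those that are not, and their reading is None.
Of relay1, relay2, relay3, relay4 only 3 to 4 are there at a start; the rules pass over those that are not, and their reading is None.
At some moment in a run one of relay1, relay2, relay3, relay4, lid may be knocked a few centimetres aside while the robot is not near it.
Once in a run the grip may slacken for a moment while it holds something.
It also fails if it takes over 210 s, if anything falls off the work surface, if the arm or the gripper's body presses on something with over 40 N, if the wrist force passes 120 N, or if a joint passes its speed limit or range.

### The arm

A 6-joint arm with a two-finger parallel gripper is mounted at the origin on the work surface. World frame = base frame: x ahead of the robot, y to its left, z up, the work surface at z = 0. Lengths are in m, angles in rad, forces in N, time in s.
With the tool pointing down it reaches from about 0.35 to 0.975 m from the base axis. Payload 4.9 kg.
Tool frame: the origin (TCP) lies at the very end of the fingers, on their centre line; the grasp point (between the pads) lies 19 mm behind it; z points along the fingers, y is the direction in which the jaws open and shut (so a half turn about z gives the same grasp; the last joint's range is limited). The gripper opens to 85 mm and grips with 20 to 120 N. Pads are 22 mm wide; open, the fingers measure 114 mm over their backs; the gripper's body (76 mm by 85 mm) begins 54 mm behind the grasp point. The pads swing forward as they close: fully open they stand 13 mm farther back than shut.
Start: joints at [1.129, 0.053, 1.613, -0, 1.476, -0.119], TCP at [0.198, 0.593, 0.231] pointing down, gripper open.
Joint ranges: [-3.01, 3.01], [-1.01, 2.22], [0.06, 2.58], [-1.02, 4.17], [0.09, 2.62], [-3.14, 3.14]. Speed limits (rad/s): [2.57, 2.57, 3.14, 3.14, 3.14, 3.14].

### API

Orientations are given as a rotation vector (axis times angle).
In Python, from station import ctrl gives the robot as it stands.
- The arm moves only by the tool apply_moves, never from a script. Its argument "deltas" is a list of rows, each a list of 5 numbers: the shift along the tool's x, y, z in m, then the turn about the tool's z in rad, then the gripper's target within -1 to 1 (fully open at 1, half-way at 0, shut at -1). A call has exactly 8 rows; each row shifts and turns the pose as measured when the row begins, along the tool's axes as they then stand; what a row does not reach is not made up. A row lasts 1/8 s, in which the tool goes at most 62.5 mm and 10.7 degrees, less where a joint would pass 70% of its speed; a pose out of reach is approached as far as the arm can. A call with a gripper value outside its range is refused whole. The fingers move at their own pace and stop on an object; "grip_force" is the grip in N (left out, the last holds). Time passes only in rows, so rows that do not move let the fingers close, or fill a call up. It gives the time, the measured TCP pose, the force and the opening at its end, in the units of the state.
- ctrl.get_obs(): the state, without advancing time (a new reading comes with each control period).
- ctrl.get_image(name): name is "scene" or "top"; returns a dict with "img" (400x640x3 uint8, red, green, blue), "range_z" (400x640 float32, m along the optical axis (not along the pixel's ray), 0 where there is no reading), "mtx" (3x3 intrinsics, pixels), "eye" and "attitude" of the camera in the world. Camera axes: x right, y down, z forward; pixel columns grow to the right and rows downward; lengths in m; the calibration is good to about 2 mm. A picture is of the moment at which its call begins.
- ctrl.finish_job(): hands the job in, once; it reports no verdict.
Trained networks look in a picture, given as the dict that the camera call returned (one of the last four; its "shot" number tells which), for a name from the list of things; names that differ only in an ending like _2 or _b are one class to them, and where a whole thing is asked for, a point or a joint stands for the part that bears it (a point fixed in the world has none). Each returns a list of dicts, best first, with "confidence" (0 to 1); they miss things now and then, are a little off and sometimes report something else, mostly with a low value. They report only what shows in the picture. A call takes as long as a camera call.
- ctrl.search_frame(picture, target): "extent" ([left, top, width, height] in pixels, round what is visible of it).
- ctrl.spot_point(picture, target): "uv" ([column, row] in pixels: a listed point, or the origin of a listed thing).
The state is a dict: "t": time; "q": joint angles; "dq": joint speeds; "effort": joint torques, N m; "tool_pos": TCP position; "tool_rot": TCP orientation; "contact_force": force on the tool from outside, world axes, zero at the start; "wrist_torque": the same for the moment, N m; "opening": finger opening in m.
Only numpy, scipy, OpenCV 4.12 (cv2) and the standard library are available. Lean on these libraries where they do the work, as an engineer would, in place of code of your own. Each camera call takes 0.05 s, during which the arm holds its last target.

## Working session

There is one attempt and no reset: what is moved stays moved. The work goes in short steps, Python scripts to look and compute and a tool call to move; the robot and the scene stay as the last step left them, time stands still between calls to the robot, and variables do not carry over. Pictures are saved under pics/ and viewed, and the job is handed in when it is done.

Besides the shell and the picture viewer there is one more tool, called after "Call:" in YAML: its name, and indented under it one key for each argument. apply_moves: Moves the arm, as the interface text tells. Its arguments: {"type":"object","properties":{"deltas":{"type":"array"},"grip_force":{"type":"number"}},"required":["deltas"]}

```bash
ls; mkdir -p pics
cat > h.py <<'E'
import numpy as np, cv2
from station import ctrl
def snap(name,fn):
    d=ctrl.get_image(name)
    cv2.imwrite('pics/'+fn,cv2.cvtColor(d['img'],cv2.COLOR_RGB2BGR)); return d
E
python3 - <<'E'
from h import *
for n in ['top','scene']:
    d=snap(n,n+'0.png'); print(n,d['mtx'],d['eye'],d['attitude'],d.keys())
o=ctrl.get_obs(); print(o)
E
```

```text
pics
top [[374.25235212   0.         322.03752326]
 [  0.         374.25235212 200.24948308]
 [  0.           0.           1.        ]] [0.41988273 0.01688152 1.04515848] [-2.1030253   2.16375419 -0.15623593] dict_keys(['img', 'range_z', 'mtx', 'eye', 'attitude', 'shot'])
scene [[408.63361615   0.         315.73461586]
 [  0.         408.63361615 194.43462557]
 [  0.           0.           1.        ]] [ 1.40169917 -0.29452467  0.64043243] [-1.81043482 -1.30713027  0.68547819] dict_keys(['img', 'range_z', 'mtx', 'eye', 'attitude', 'shot'])
{'t': 0.1, 'q': array([ 1.12897973e+00,  5.32773164e-02,  1.61418753e+00, -7.19261077e-06,
        1.47603433e+00, -1.18982339e-01]), 'dq': array([-0.00011497, -0.00149954, -0.00321926, -0.00125795,  0.00201735,
       -0.0004752 ]), 'effort': array([ 3.07174187e-04, -3.94900632e+01, -3.71364033e+01, -1.35893679e-04,
        3.87581866e-03,  5.66224699e-06]), 'tool_pos': array([0.19802335, 0.5921817 , 0.23017594]), 'tool_rot': array([-5.04822615e-01, -3.10023849e+00,  2.88042656e-03]), 'contact_force': array([ 0.58785781, -0.74225102,  0.16603878]), 'wrist_torque': array([ 0.02818939,  0.00648203, -0.05048012]), 'opening': 0.0856785465741276}
```

View pics/top0.png

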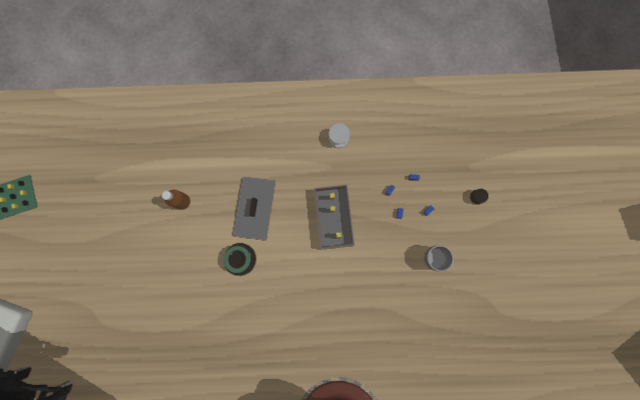

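View pics/scene0.png

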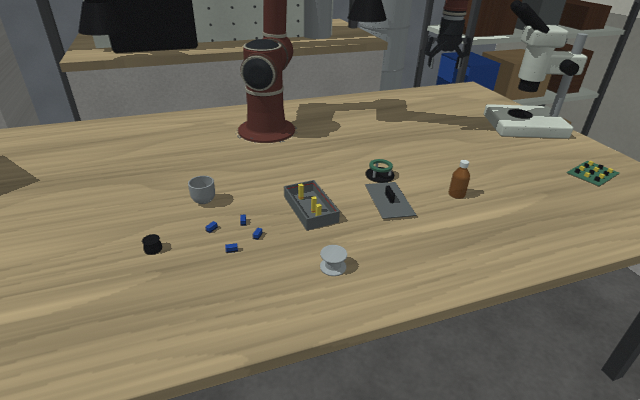

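```bash
cat >> h.py <<'E'
from scipy.spatial.transform import Rotation as R
def proj(d,p):
    c=R.from_rotvec(d['attitude']).as_matrix().T@(np.asarray(p,float)-d['eye']); u=d['mtx']@c; return u[:2]/u[2]
def ray(d,uv,z):
    "intersect pixel ray with plane z"
    r=R.from_rotvec(d['attitude']).as_matrix()@np.linalg.solve(d['mtx'],[uv[0],uv[1],1.])
    return d['eye']+r*(z-d['eye'][2])/r[2]
def cloud(d):
    z=d['range_z']; v,u=np.mgrid[0:400,0:640]
    P=np.stack([u,v,np.ones_like(u)],-1)@np.linalg.inv(d['mtx']).T*z[...,None]
    P=P@R.from_rotvec(d['attitude']).as_matrix().T+d['eye']; P[z<=0]=np.nan; return P
E
python3 - <<'E'
from h import *
d=ctrl.get_image('top'); P=cloud(d)
for n in ['cup','holder','ring_top','tub','tub_rim','lid','cap1','relay1','reel','bottle','loupe']:
    for k in ctrl.spot_point(d,n): 
        u=np.round(k['uv']).astype(int); print(n,np.round(k['uv'],1),round(k['confidence'],2),P[u[1],u[0]].round(3))
E
```

```text
cup [431.8 258.1] 0.83 [ 0.417 -0.267  0.013]
holder [241.4 258.6] 0.63 [0.429 0.254 0.006]
ring_top [238.5 258.7] 0.92 [0.429 0.263 0.005]
tub [333.3 220.4] 0.61 [ 0.529 -0.002  0.003]
tub [237.3 256.9] 0.35 [0.434 0.265 0.007]
tub_rim [335.9 217.3] 0.71 [ 0.538 -0.011 -0.   ]
lid [254.9 206.6] 0.96 [0.568 0.211 0.031]
lid [411.1 174.2] 0.23 [ 0.652 -0.226  0.012]
cap1 [332.1 195.8] 0.57 [ 0.59  -0.001  0.048]
cap1 [337.5 236.2] 0.45 [ 0.482 -0.013  0.046]
cap1 [333.4 210.8] 0.38 [ 0.551 -0.002  0.035]
relay1 [422.9 211.3] 0.54 [ 0.548 -0.256 -0.003]
relay1 [390.5 189.7] 0.54 [ 0.608 -0.164  0.015]
relay1 [397.2 215.3] 0.41 [ 0.538 -0.181  0.005]
relay1 [413.  175.4] 0.4 [ 0.649 -0.23   0.015]
reel [338.5 134.1] 0.64 [ 0.766 -0.023  0.041]
loupe [479.5 197.9] 0.75 [ 0.576 -0.406  0.028]
```

Run:
```python
from h import *
d=ctrl.get_image('top'); P=cloud(d); I=d['img'].astype(int)
c=cv2.cvtColor(d['img'][150:290,210:500],cv2.COLOR_RGB2BGR)
cv2.imwrite('pics/crop1.png',cv2.resize(c,None,fx=2.7,fy=2.7,interpolation=cv2.INTER_NEAREST))
R_,G,B=I[...,0],I[...,1],I[...,2]
def blobs(m,z,name,mn=8):
    n,l,s,ce=cv2.connectedComponentsWithStats(m.astype(np.uint8))
    for i in range(1,n):
        if s[i,4]<mn: continue
        v,u=np.nonzero(l==i); W=np.array([ray(d,(a,b),z)[:2] for a,b in zip(u,v)])
        r=cv2.minAreaRect((W*1000).astype(np.float32))
        print(name,s[i],'px',ce[i].round(1),'mean',W.mean(0).round(4),'rect c',np.round(r[0],1),'sz',np.round(r[1],1),'ang',round(r[2],1),'medz',np.nanmedian(P[v,u,2]).round(3))
blobs((B>R_+40)&(B>G+30)&(np.arange(640)[None]>300),0.016,'relay')
ylw=(R_>G-40)&(R_>150)&(B<90)&(G>120); ylw[:150]=0; ylw[260:]=0;ylw[:,:300]=0
blobs(ylw,0.05,'cap',4)
blobs((P[...,2]>0.022)&(P[...,2]<0.12)&(np.arange(640)[None]>200)&(np.arange(640)[None]<500)&(np.arange(400)[:,None]>170)&(np.arange(400)[:,None]<300),0.036,'hi')
g=(G>R_+12)&(G>B-5); g[:, :200]=0; g[:, 300:]=0; blobs(g,0.04,'ring')
```

```text
relay [409 175  10   5  43] px [413.9 176.8] mean [ 0.6431 -0.2322] rect c [ 642.5 -231.2] sz [25.4 11.5] ang 88.2 medz 0.015
relay [386 185   9  10  43] px [389.9 189.6] mean [ 0.6087 -0.1631] rect c [ 608.8 -162.9] sz [11.5 26.9] ang 54.0 medz 0.015
relay [425 206   9   9  44] px [428.8 210. ] mean [ 0.5483 -0.2672] rect c [ 547.5 -266.9] sz [11.5 26.1] ang 42.4 medz 0.014
relay [397 208   6  10  47] px [399.6 212.8] mean [ 0.5427 -0.1861] rect c [ 542.8 -186.4] sz [12.9 26.4] ang 75.5 medz 0.015
cap [330 193   4   5  14] px [331.7 194.8] mean [5.928e-01 1.000e-04] rect c [ 5.928e+02 -4.000e-01] sz [8.5 9.8] ang 25.2 medz 0.049
cap [331 206   4   4  14] px [332.5 207.7] mean [ 0.5576 -0.0009] rect c [558.2  -0.9] sz [8.  8.1] ang 88.2 medz 0.049
cap [337 233   4   4  16] px [338.5 234.5] mean [ 0.4854 -0.0145] rect c [485.4 -14.5] sz [8.  7.9] ang 88.4 medz 0.05
hi [314 185  41  65 357] px [334.4 215.5] mean [ 0.5388 -0.0057] rect c [536.   -4.6] sz [167.9  91.8] ang 4.7 medz 0.034
hi [474 189  15  14 162] px [481.3 195.5] mean [ 0.5813 -0.4067] rect c [ 581.3 -405.8] sz [38.4 35.9
[... 162 characters left out ...]
  99] px [253. 207.] mean [0.568  0.2156] rect c [568.1 215.4] sz [14.9 50.1] ang 80.7 medz 0.038
hi [331 206   5   6  28] px [332.9 208.5] mean [ 0.5573 -0.0021] rect c [557.3  -2.4] sz [10.9 13.7] ang 88.2 medz 0.048
hi [337 233   5   5  25] px [339. 235.] mean [ 0.485  -0.0163] rect c [485.  -16.3] sz [10.8 10.7] ang 88.4 medz 0.049
hi [425 245  29  27 332] px [440.2 258.1] mean [ 0.4163 -0.2825] rect c [ 416.9 -279.3] sz [74.  68.7] ang 86.0 medz 0.052
hi [224 246  27  27 337] px [237.1 259.1] mean [0.4284 0.2582] rect c [428.9 258.3] sz [70.2 68.7] ang 88.5 medz 0.039
ring [224 246  27  27 335] px [236.9 259. ] mean [0.4287 0.2577] rect c [428.9 257.5] sz [69.8 68.4] ang 88.5 medz 0.039
```

View pics/crop1.png

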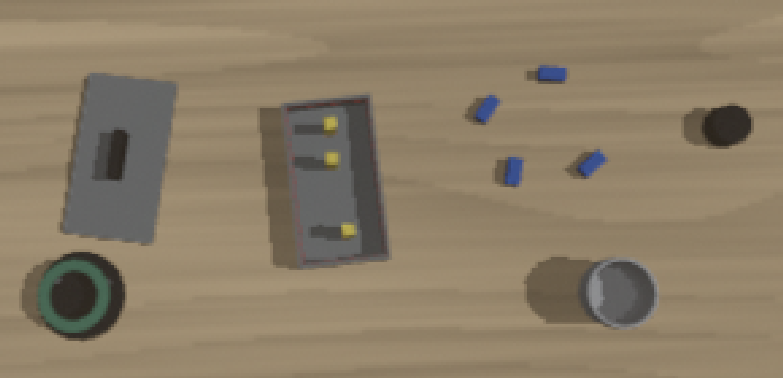

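```bash
cat >> h.py <<'E'
def circ(xy):
    A=np.c_[2*xy,np.ones(len(xy))]; s=np.linalg.lstsq(A,(xy**2).sum(1),rcond=None)[0]
    return s[:2],np.sqrt(s[2]+s[0]**2+s[1]**2)
def go(x,y,z,jaw=None):
    "needed tool-axis deltas; jaw= world yaw (deg) of jaw opening line"
    o=ctrl.get_obs(); M=R.from_rotvec(o['tool_rot']).as_matrix(); p=o['tool_pos']
    dl=M.T@(np.array([x,y,z])-p)
    jy=np.degrees(np.arctan2(M[1,1],M[0,1])); t=None
    print('t',round(o['t'],2),'tcp',p.round(4),'jaw',round(jy%180,1),'tilt',M[:,2].round(3),'open',round(o['opening']*1000,1),'F',np.round(o['contact_force'],1),'q6',o['q'][5].round(2))
    print('  shift tool mm',(dl*1000).round(1), end=' ')
    if jaw is not None:
        t=(jaw-jy+90)%180-90; print('turn rad',round(-np.radians(t),3),end='')
        a=-np.radians(t); M2=M@R.from_euler('z',a).as_matrix(); print(' shift after turn',((M2.T@(np.array([x,y,z])-p))*1000).round(1),end='')
    print()
E
python3 - <<'E'
from h import *
d=ctrl.get_image('top'); P=cloud(d)
for lo,hi,u0,u1 in [(0.06,0.075,400,470),(0.034,0.045,215,260)]:
    m=(P[...,2]>lo)&(P[...,2]<hi); m[:,:u0]=0; m[:,u1:]=0; m[:230]=0; m[290:]=0
    xy=P[m][:,:2]; c,r=circ(xy); print(c.round(4),r.round(4),m.sum(),np.median(P[m][:,2]))
s=ctrl.get_image('scene'); Q=cloud(s)
for lo,hi,y0,y1 in [(0.06,0.075,-.34,-.22),(0.034,0.045,.2,.31)]:
    m=(Q[...,2]>lo)&(Q[...,2]<hi)&(Q[...,0]>.36)&(Q[...,0]<.48)&(Q[...,1]>y0)&(Q[...,1]<y1)
    xy=Q[m][:,:2]; c,r=circ(xy); print('scene',c.round(4),r.round(4),m.sum())
go(.417,-.28,.2,90)
E
```

```text
[ 0.4167 -0.2745] 0.032 123 0.06445920687176343
[0.4286 0.2576] 0.0303 322 0.03886478501885837
scene [ 0.4196 -0.2736] 0.0319 105
scene [0.4335 0.2582] 0.0304 153
t 0.85 tcp [0.1983 0.5927 0.2313] jaw 71.5 tilt [-0.  0. -1.] open 85.6 F [ 0.1  0.  -0. ] q6 -0.12
  shift tool mm [-484.3 -758.2   31.3] turn rad -0.323 shift after turn [-218.7 -872.7   31.3]
```

Call:
apply_moves:
  deltas:
    - [0,0,0,-0.108,1]
    - [0,0,0,-0.108,1]
    - [0,0,0,-0.107,1]
    - [-0.04,-0.045,0,0,1]
    - [-0.04,-0.045,0,0,1]
    - [-0.04,-0.045,0,0,1]
    - [-0.04,-0.045,0,0,1]
    - [-0.04,-0.045,0,0,1]

```text
t: 1.85
tool_pos: [0.4042, 0.3673, 0.232]
tool_rot: [-0.032, 3.139, 0.004]
contact_force: [0.6, 0.8, -0.3]
opening: 0.0849
```

```bash
python3 -c "
from h import *
go(.418,-.274,.15,90)"
```

```text
t 1.85 tcp [0.4042 0.3673 0.232 ] jaw 91.2 tilt [ 0.002  0.002 -1.   ] open 84.9 F [ 0.6  0.8 -0.3] q6 -0.99
  shift tool mm [  -0.7 -641.6   80.5] turn rad 0.02 shift after turn [ -13.6 -641.5   80.5]
```

Call:
apply_moves:
  deltas:
    - [0,-0.06,0,0.02,1]
    - [0,-0.06,0,0,1]
    - [0,-0.06,0,0,1]
    - [0,-0.06,0,0,1]
    - [0,-0.06,0,0,1]
    - [0,-0.06,0,0,1]
    - [0,-0.06,0,0,1]
    - [0,-0.06,0,0,1]

```text
t: 2.85
tool_pos: [0.406, -0.1275, 0.2336]
tool_rot: [-0.0, 3.129, 0.0]
contact_force: [0.8, 0.4, 0.4]
opening: 0.0852
```

```bash
python3 -c "
from h import *
go(.418,-.274,.11,90)"
```

```text
t 2.85 tcp [ 0.406  -0.1275  0.2336] jaw 90.0 tilt [ 0.012  0.    -1.   ] open 85.2 F [0.8 0.4 0.4] q6 -2.05
  shift tool mm [ -10.5 -146.6  123.7] turn rad 0.0 shift after turn [ -10.5 -146.6  123.7]
```

Call:
apply_moves:
  deltas:
    - [-0.003,-0.05,0,0,1]
    - [-0.003,-0.05,0,0,1]
    - [-0.003,-0.045,0,0,1]
    - [0,0,0.04,0,1]
    - [0,0,0.04,0,1]
    - [0,0,0.04,0,1]
    - [0,0,0,0,1]
    - [0,0,0,0,1]

```text
t: 3.85
tool_pos: [0.4167, -0.2847, 0.1155]
tool_rot: [0.015, 3.122, -0.009]
contact_force: [-0.6, -0.5, -0.1]
opening: 0.0855
```

```bash
python3 -c "
from h import *
go(.418,-.274,.04,90)
snap('scene','s1.png')
d=snap('top','t1.png')
c=d['img'][190:320,370:520,::-1]; cv2.imwrite('pics/t1c.png',cv2.resize(c,None,fx=5,fy=4.5))"
```

```text
t 3.85 tcp [ 0.4167 -0.2847  0.1155] jaw 89.4 tilt [ 0.019 -0.006 -1.   ] open 85.5 F [-0.6 -0.5 -0.1] q6 -2.32
  shift tool mm [ 0.3 11.2 75.5] turn rad -0.01 shift after turn [ 0.2 11.2 75.5]
```

View pics/s1.png

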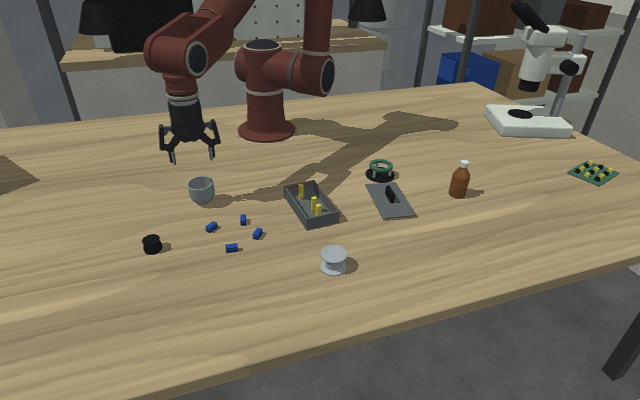

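Call:
apply_moves:
  deltas:
    - [0,0.006,0,-0.01,1]
    - [0,0.005,0,0,1]
    - [0,0,0,0,1]
    - [0,0,0.02,0,1]
    - [0,0,0.02,0,1]
    - [0,0,0.015,0,1]
    - [0,0,0.008,0,1]
    - [0,0,0,0,1]

```text
t: 4.95
tool_pos: [0.4214, -0.2755, 0.0564]
tool_rot: [-0.004, 3.114, -0.02]
contact_force: [1.0, 0.1, 0.7]
opening: 0.0853
```

```bash
python3 -c "
from h import *
go(.418,-.274,.034,90)
s=snap('scene','s2.png')
cv2.imwrite('pics/s2c.png',cv2.resize(s['img'][110:230,130:280,::-1],None,fx=5,fy=5))"
```

```text
t 4.95 tcp [ 0.4214 -0.2755  0.0564] jaw 90.1 tilt [ 0.027 -0.013 -1.   ] open 85.3 F [1.  0.1 0.7] q6 -2.31
  shift tool mm [ 4.   1.8 22.3] turn rad 0.002 shift after turn [ 4.   1.8 22.3]
```

View pics/s2c.png

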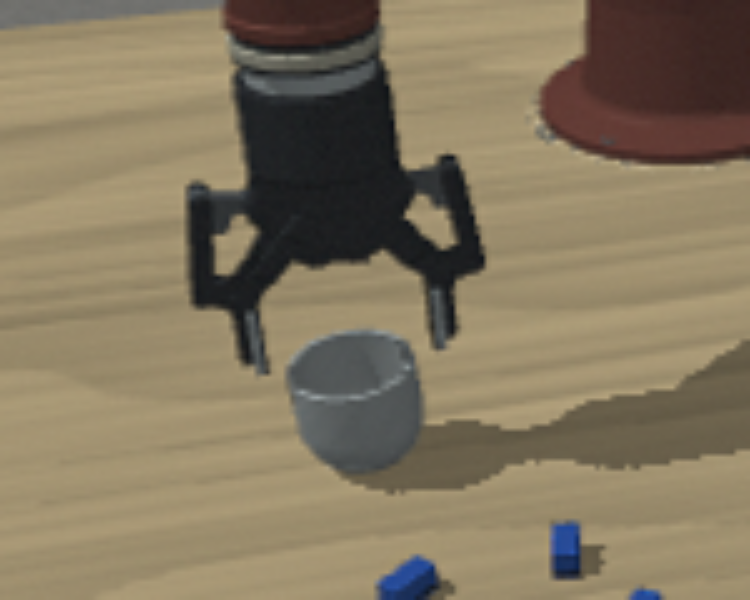

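```bash
python3 -c "
from h import *
d=snap('top','t2.png'); s=ctrl.get_image('scene')
c=d['img'][190:320,370:520,::-1]; cv2.imwrite('pics/t2c.png',cv2.resize(c,None,fx=5,fy=4.5))
Q=cloud(s)
m=(Q[...,0]>.38)&(Q[...,0]<.46)&(Q[...,1]>-.35)&(Q[...,1]<-.2)
for z in range(56,110,8):
    k=m&(Q[...,2]>z/1000)&(Q[...,2]<(z+8)/1000); 
    for lo,hi in [(-.35,-.312),(-.312,-.236),(-.236,-.2)]:
        a=Q[k&(Q[...,1]>lo)&(Q[...,1]<hi)]
        if len(a)>2: print(z,len(a),a.min(0).round(4)[:2],a.max(0).round(4)[:2])
go(.418,-.274,.034,90)"
```

```text
56 135 [ 0.3863 -0.3091] [ 0.4574 -0.2446]
64 34 [ 0.3886 -0.3046] [ 0.4491 -0.243 ]
72 8 [ 0.4285 -0.3294] [ 0.4337 -0.3195]
72 11 [ 0.4136 -0.2326] [ 0.4352 -0.2212]
80 17 [ 0.423  -0.3312] [ 0.4327 -0.3179]
80 14 [ 0.4205 -0.2326] [ 0.4336 -0.2201]
88 12 [ 0.4255 -0.3299] [ 0.4339 -0.3196]
88 18 [ 0.425  -0.2326] [ 0.4341 -0.2193]
96 18 [ 0.4197 -0.3309] [ 0.4333 -0.3177]
96 14 [ 0.4133 -0.2324] [ 0.4331 -0.2187]
104 14 [ 0.4252 -0.3339] [ 0.4352 -0.3178]
104 18 [ 0.4247 -0.2317] [ 0.434  -0.2095]
t 5.1 tcp [ 0.4221 -0.2761  0.0576] jaw 90.1 tilt [ 0.029 -0.015 -0.999] open 85.6 F [0.4 0.2 0.6] q6 -2.31
  shift tool mm [ 4.7  2.4 23.4] turn rad 0.002 shift after turn [ 4.8  2.4 23.4]
```

View pics/t2c.png

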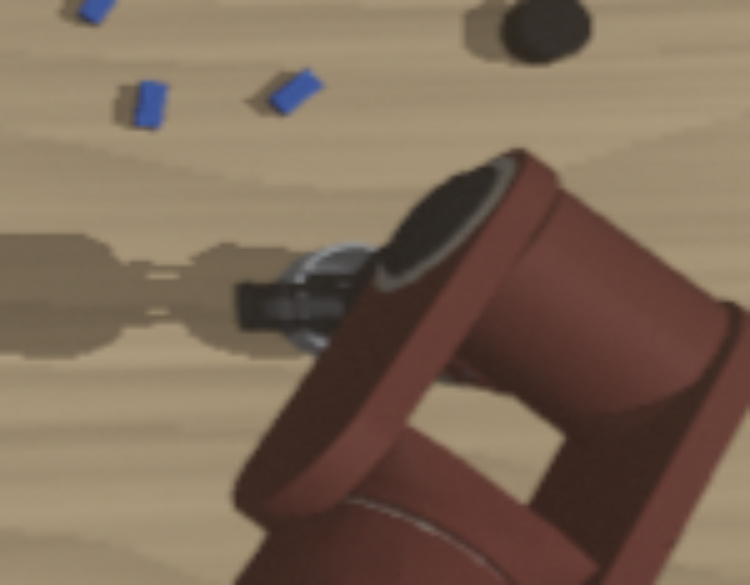

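Call:
apply_moves:
  deltas:
    - [0.003,0.002,0,0,1]
    - [0.002,0,0,0,1]
    - [0,0,0.01,0,1]
    - [0,0,0.008,0,1]
    - [0,0,0.005,0,1]
    - [0,0,0,0,1]
    - [0,0,0,0,1]
    - [0,0,0,0,1]

```text
t: 6.1
tool_pos: [0.4179, -0.2748, 0.0338]
tool_rot: [-0.004, 3.111, -0.025]
contact_force: [0.3, -0.2, 0.1]
opening: 0.0854
```

```bash
python3 -c "
from h import *
go(.4185,-.274,.034,90); print(ctrl.get_obs()['dq'].round(3))"
```

```text
t 6.1 tcp [ 0.4179 -0.2748  0.0338] jaw 90.1 tilt [ 0.03  -0.016 -0.999] open 85.4 F [ 0.3 -0.2  0.1] q6 -2.31
  shift tool mm [-0.6  0.8 -0.2] turn rad 0.002 shift after turn [-0.6  0.8 -0.2]
[-0.     0.001 -0.002  0.001 -0.002 -0.001]
```

Call:
apply_moves:
  deltas:
    - [0,0,0,0,0.3]
    - [0,0,0,0,0.0]
    - [0,0,0,0,-0.5]
    - [0,0,0,0,-1]
    - [0,0,0,0,-1]
    - [0,0,0,0,-1]
    - [0,0,0,0,-1]
    - [0,0,0,0,-1]
  grip_force: 60

```text
t: 7.1
tool_pos: [0.4184, -0.2752, 0.0349]
tool_rot: [-0.004, 3.11, -0.026]
contact_force: [-0.3, 0.8, 1.5]
opening: 0.0663
```

```bash
python3 -c "
from h import *
go(.4185,-.274,.034,90)
s=snap('scene','s3.png')
cv2.imwrite('pics/s3c.png',cv2.resize(s['img'][110:230,130:280,::-1],None,fx=5,fy=5))"
```

```text
t 7.1 tcp [ 0.4184 -0.2752  0.0349] jaw 90.1 tilt [ 0.031 -0.017 -0.999] open 66.3 F [-0.3  0.8  1.5] q6 -2.31
  shift tool mm [-0.   1.2  0.9] turn rad 0.002 shift after turn [-0.   1.2  0.9]
```

View pics/s3c.png

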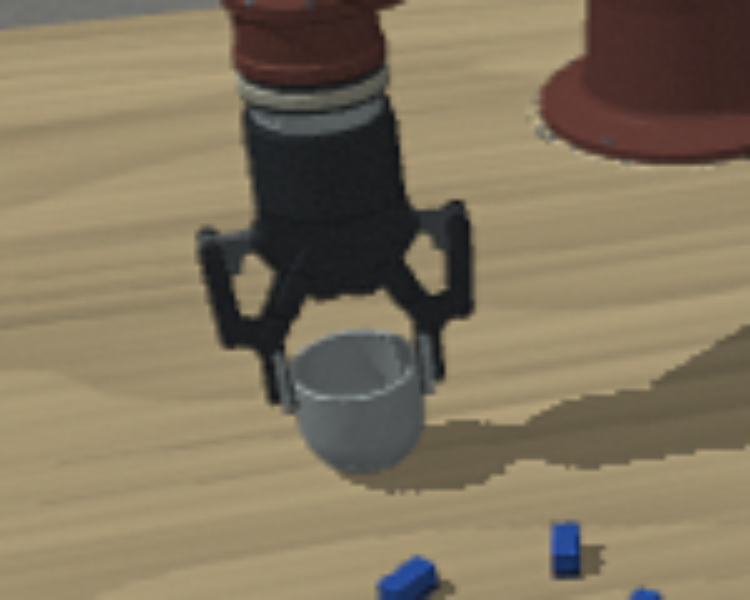

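Call:
apply_moves:
  deltas:
    - [0,0,-0.01,0,-1]
    - [0,0,-0.02,0,-1]
    - [0,0,-0.02,0,-1]
    - [0,0,-0.01,0,-1]
    - [0.01,0,0,0,-1]
    - [0.02,0.01,0,0,-1]
    - [0,0.03,0,0,-1]
    - [0,0.03,0,0,-1]

```text
t: 8.15
tool_pos: [0.3781, -0.1997, 0.0872]
tool_rot: [0.001, 3.123, -0.011]
contact_force: [0.8, 0.6, -5.7]
opening: 0.0666
```

```bash
python3 -c "
from h import *
go(.431,.258,.09,90)"
```

```text
t 8.15 tcp [ 0.3781 -0.1997  0.0872] jaw 89.9 tilt [ 0.018 -0.007 -1.   ] open 66.6 F [ 0.8  0.6 -5.7] q6 -2.24
  shift tool mm [-52.5 457.7  -5.1] turn rad -0.001 shift after turn [-53.  457.7  -5.1]
```

Call:
apply_moves:
  deltas:
    - [0,0.045,0,0,-1]
    - [0,0.05,0,0,-1]
    - [0,0.05,0,0,-1]
    - [0,0.05,0,0,-1]
    - [0,0.05,0,0,-1]
    - [-0.01,0.05,0,0,-1]
    - [-0.01,0.04,0,0,-1]
    - [-0.01,0.03,0,0,-1]

```text
t: 9.15
tool_pos: [0.3988, 0.1749, 0.0754]
tool_rot: [0.008, 3.135, -0.011]
contact_force: [0.5, -1.1, -5.3]
opening: 0.0666
```

```bash
python3 -c "
from h import *
go(.431,.258,.09,90)"
```

```text
t 9.15 tcp [0.3988 0.1749 0.0754] jaw 89.7 tilt [ 0.007 -0.007 -1.   ] open 66.6 F [ 0.5 -1.1 -5.3] q6 -1.31
  shift tool mm [-31.8  83.2 -15. ] turn rad -0.005 shift after turn [-32.3  83.  -15. ]
```

Call:
apply_moves:
  deltas:
    - [0,0,-0.012,0,-1]
    - [0,0,-0.012,0,-1]
    - [-0.01,0.02,0,0,-1]
    - [-0.01,0.025,0,0,-1]
    - [-0.008,0.02,0,0,-1]
    - [-0.004,0.01,0,0,-1]
    - [0,0,0,0,-1]
    - [0,0,0,0,-1]

```text
t: 10.15
tool_pos: [0.4292, 0.2458, 0.0991]
tool_rot: [0.016, 3.139, -0.017]
contact_force: [0.3, 0.0, -5.4]
opening: 0.0667
```

```bash
python3 -c "
from h import *
go(.431,.258,.065,90)
s=snap('scene','s4.png'); d=snap('top','t4.png')
cv2.imwrite('pics/s4c.png',np.hstack([cv2.resize(s['img'][90:220,310:440,::-1],None,fx=3,fy=3),cv2.resize(d['img'][200:330,170:300,::-1],None,fx=3,fy=3)]))"
```

```text
t 10.15 tcp [0.4292 0.2458 0.0991] jaw 89.4 tilt [ 0.003 -0.011 -1.   ] open 66.7 F [ 0.3  0.  -5.4] q6 -1.18
  shift tool mm [-1.5 12.6 34. ] turn rad -0.01 shift after turn [-1.7 12.6 34. ]
```

View pics/s4c.png

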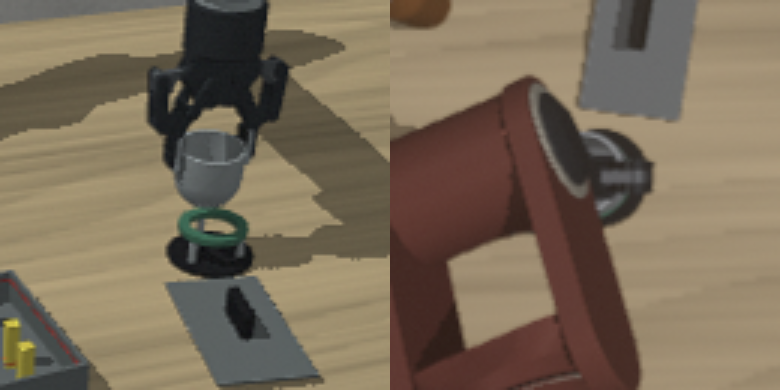

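```bash
python3 -c "
from h import *
s=ctrl.get_image('scene'); Q=cloud(s)
for lo,hi in [(.119,.137),(0.1,.115),(.085,.1),(.034,.043)]:
    m=(Q[...,2]>lo)&(Q[...,2]<hi)&(Q[...,0]>.38)&(Q[...,0]<.485)&(Q[...,1]>.205)&(Q[...,1]<.285 if lo>.05 else Q[...,1]<.31)
    xy=Q[m][:,:2]; c,r=circ(xy); print(c.round(4),r.round(4),len(xy),xy.min(0),xy.max(0))
go(.431,.258,.065,90)"
```

```text
[0.4355 0.2446] 0.0331 167 [0.4006321  0.20568267] [0.46961239 0.28450463]
[0.4333 0.2448] 0.0326 174 [0.39709741 0.20593584] [0.4672924  0.28371994]
[0.4323 0.2464] 0.0325 98 [0.40125767 0.21215766] [0.46715719 0.27530404]
[0.4332 0.2584] 0.0304 157 [0.39582248 0.22221136] [0.46730566 0.29469512]
t 10.3 tcp [0.4293 0.2461 0.0991] jaw 89.4 tilt [ 0.003 -0.01  -1.   ] open 66.4 F [ 0.5 -0.2 -5.1] q6 -1.18
  shift tool mm [-1.4 12.3 34. ] turn rad -0.011 shift after turn [-1.5 12.3 34. ]
```

Call:
apply_moves:
  deltas:
    - [0,0.006,0,-0.01,-1]
    - [-0.001,0.006,0,0,-1]
    - [0,0,0,0,-1]
    - [0,0,0.008,0,-1]
    - [0,0,0.008,0,-1]
    - [0,0,0.006,0,-1]
    - [0,0,0.003,0,-1]
    - [0,0,0,0,-1]

```text
t: 11.3
tool_pos: [0.4297, 0.258, 0.0712]
tool_rot: [0.0, 3.14, -0.018]
contact_force: [0.3, -0.3, -5.1]
opening: 0.0666
```

```bash
python3 -c "
from h import *
go(.430,.2585,.065,90)
s=ctrl.get_image('scene'); Q=cloud(s)
for lo,hi in [(.09,.11),(.034,.043)]:
    m=(Q[...,2]>lo)&(Q[...,2]<hi)&(Q[...,0]>.38)&(Q[...,0]<.485)&(Q[...,1]>.22)&(Q[...,1]<.297)
    xy=Q[m][:,:2]; c,r=circ(xy); print(c.round(4),r.round(4),len(xy))
"
```

```text
t 11.3 tcp [0.4297 0.258  0.0712] jaw 90.0 tilt [ 0.001 -0.011 -1.   ] open 66.6 F [ 0.3 -0.3 -5.1] q6 -1.17
  shift tool mm [-0.3  0.6  6.2] turn rad -0.0 shift after turn [-0.3  0.6  6.2]
[0.4362 0.2583] 0.0324 175
[0.4343 0.2579] 0.0299 101
```

Call:
apply_moves:
  deltas:
    - [0,0,0.002,0,-1]
    - [0,0,0.002,0,-1]
    - [0,0,0.0015,0,-1]
    - [0,0,0.001,0,-1]
    - [0,0,0.001,0,-1]
    - [0,0,0,0,-1]
    - [0,0,0,0,-1]
    - [0,0,0,0,-1]

```text
t: 12.35
tool_pos: [0.4305, 0.2585, 0.0661]
tool_rot: [0.0, 3.139, -0.017]
contact_force: [-1.9, -0.3, -0.9]
opening: 0.0664
```

```bash
python3 -c "
from h import *
go(.430,.2585,.065,90)"
```

```text
t 12.35 tcp [0.4305 0.2585 0.0661] jaw 90.0 tilt [ 0.003 -0.011 -1.   ] open 66.4 F [-1.9 -0.3 -0.9] q6 -1.17
  shift tool mm [0.5 0.  1.1] turn rad -0.0 shift after turn [0.5 0.  1.1]
```

Call:
apply_moves:
  deltas:
    - [0.001,0,0,0,-1]
    - [0,0,0.0007,0,-1]
    - [0,0,0,0,-1]
    - [0,0,0,0,0.55]
    - [0,0,0,0,0.6]
    - [0,0,0,0,0.7]
    - [0,0,0,0,1]
    - [0,0,0,0,1]

```text
t: 13.35
tool_pos: [0.4319, 0.2593, 0.0668]
tool_rot: [0.0, 3.133, -0.013]
contact_force: [0.0, -0.4, -0.1]
opening: 0.0855
```

```bash
python3 -c "
from h import *
go(.430,.2585,.065,90)
s=snap('scene','s5.png')
cv2.imwrite('pics/s5c.png',cv2.resize(s['img'][90:220,310:440,::-1],None,fx=4.5,fy=4.5))"
```

```text
t 13.35 tcp [0.4319 0.2593 0.0668] jaw 90.0 tilt [ 0.008 -0.008 -1.   ] open 85.5 F [ 0.  -0.4 -0.1] q6 -1.17
  shift tool mm [ 1.9 -0.8  1.8] turn rad -0.0 shift after turn [ 1.9 -0.8  1.8]
```

View pics/s5c.png

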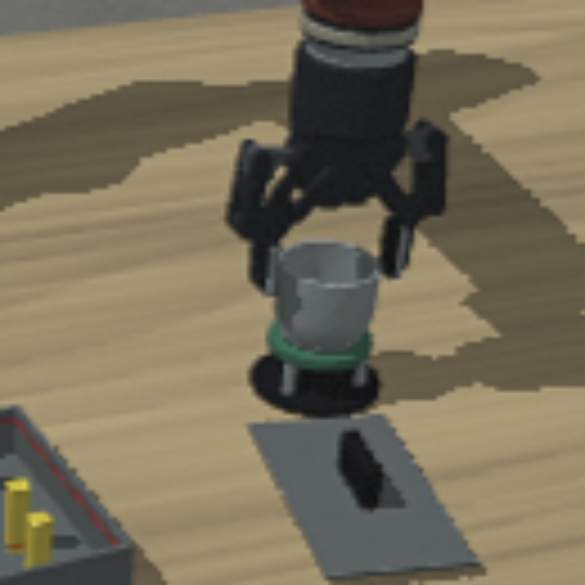

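Call:
apply_moves:
  deltas:
    - [0,0,-0.005,0,1]
    - [0,0,-0.01,0,1]
    - [0,0,-0.02,0,1]
    - [0,0,-0.03,0,1]
    - [-0.02,-0.03,-0.03,0,1]
    - [-0.03,-0.05,0,0,0.2]
    - [-0.03,-0.05,0,0,0]
    - [-0.02,-0.04,0,0,0]

```text
t: 14.4
tool_pos: [0.535, 0.0885, 0.1746]
tool_rot: [-0.012, 3.124, -0.011]
contact_force: [0.6, 0.3, -0.5]
opening: 0.0426
```

```bash
cat >> h.py <<'E'
def cuptilt(s,Q,cx=.431,cy=.258):
    m=(Q[...,2]>.088)&(Q[...,2]<.108)&(np.hypot(Q[...,0]-cx,Q[...,1]-cy)<.045)
    p=Q[m]; c,r=circ(p[:,:2]); 
    k=np.abs(np.hypot(*(p[:,:2]-c).T)-.032)<.004; p=p[k]
    # keep top points: pixelwise highest per angle
    a=np.degrees(np.arctan2(p[:,1]-c[1],p[:,0]-c[0]))//20
    t=np.array([p[a==i][p[a==i][:,2].argmax()] for i in np.unique(a)])
    A=np.c_[t[:,:2]-c,np.ones(len(t))]; q=np.linalg.lstsq(A,t[:,2],rcond=None)[0]
    print('cup c',c.round(4),r.round(4),'rim slope deg',np.degrees(q[:2]).round(1),'z',q[2].round(4),len(t))
E
python3 -c "
from h import *
go(.593,.000,.12,95)
for n in ['scene','top']:
    s=snap(n,n+'6.png'); cuptilt(s,cloud(s))
    u,v=proj(s,(.431,.258,.07)).astype(int)
    cv2.imwrite('pics/%s6c.png'%n,cv2.resize(s['img'][v-40:v+40,u-40:u+40,::-1],None,fx=7,fy=7))
cv2.imwrite('pics/6.png',np.hstack([cv2.resize(cv2.imread('pics/%s6c.png'%n),(390,390)) for n in ['scene','top']]))
"
```

```text
t 14.4 tcp [0.535  0.0885 0.1746] jaw 90.4 tilt [ 0.018 -0.007 -1.   ] open 42.6 F [ 0.6  0.3 -0.5] q6 -1.55
  shift tool mm [-56.4 -88.6  56.2] turn rad -0.08 shift after turn [-49.1 -92.8  56.2]
cup c [0.4326 0.2591] 0.0321 rim slope deg [-1.4 -1.2] z 0.0941 18
cup c [0.429 0.258] 0.0319 rim slope deg [-0.2 -0.6] z 0.0961 13
```

View pics/6.png

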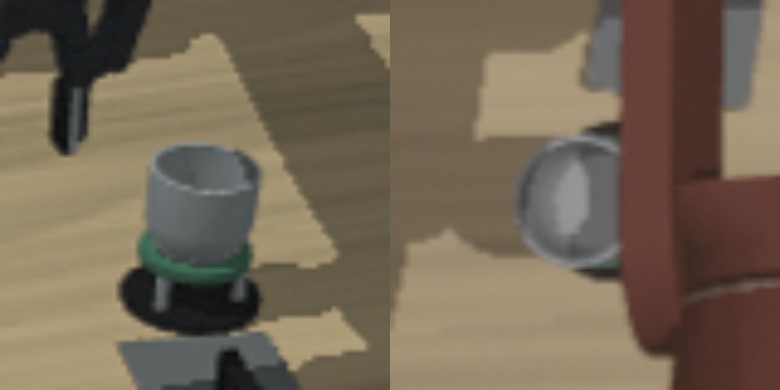

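Call:
apply_moves:
  deltas:
    - [-0.01,-0.02,0,-0.08,-0.3]
    - [-0.015,-0.025,0.01,0,-0.3]
    - [-0.013,-0.025,0.02,0,-0.3]
    - [-0.008,-0.015,0.02,0,-0.3]
    - [0,0,0.01,0,-0.3]
    - [0,0,0,0,-0.3]
    - [0,0,0,0,-0.3]
    - [0,0,0,0,-0.3]

```text
t: 15.5
tool_pos: [0.5901, 0.0075, 0.1208]
tool_rot: [-0.139, 3.115, -0.011]
contact_force: [-0.0, -0.4, -0.4]
opening: 0.0298
```

```bash
python3 -c "
from h import *
go(.593,.0,.026,95)
s=snap('scene','s7.png')
u,v=proj(s,(.55,.0,.05)).astype(int)
cv2.imwrite('pics/s7c.png',cv2.resize(s['img'][v-60:v+50,u-60:u+60,::-1],None,fx=5,fy=5))"
```

```text
t 15.5 tcp [0.5901 0.0075 0.1208] jaw 95.1 tilt [ 0.024 -0.006 -1.   ] open 29.8 F [-0.  -0.4 -0.4] q6 -1.77
  shift tool mm [-0.  -7.  94.9] turn rad 0.002 shift after turn [-0.  -7.  94.9]
```

View pics/s7c.png

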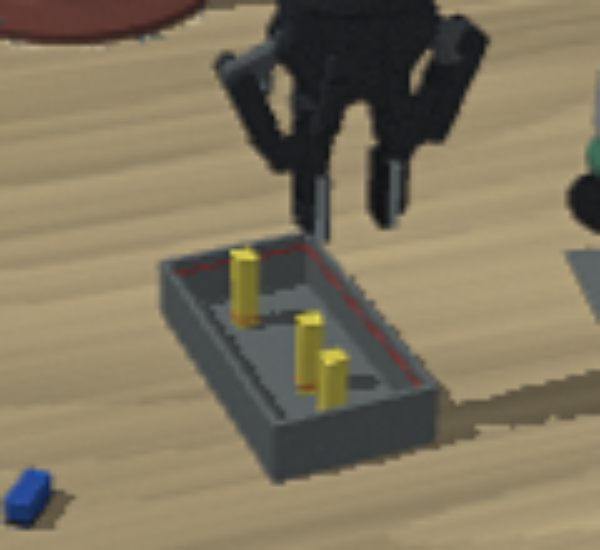

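```bash
python3 -c "
from h import *
s=ctrl.get_image('scene');Q=cloud(s);I=s['img'].astype(int)
y=(I[...,0]>110)&(I[...,2]<.5*I[...,0])&(I[...,1]>.7*I[...,0])
m=y&(abs(Q[...,1])<.06)&(abs(Q[...,0]-.54)<.09)&(Q[...,2]>.0)
n,l,st,ce=cv2.connectedComponentsWithStats(m.astype(np.uint8))
for i in range(1,n):
    if st[i,4]<8: continue
    p=Q[l==i]; t=p[p[:,2]>.0465]; print(st[i],len(t),t.mean(0).round(4),t.min(0).round(4),t.max(0).round(4),p.min(0).round(3),p.max(0).round(3))
"
```

```text
[298 183   6  17  73] 12 [ 0.4887 -0.0151  0.0487] [ 0.4814 -0.0207  0.0471] [ 0.4938 -0.0091  0.0505] [ 0.457 -0.021  0.004] [0.496 0.003 0.05 ]
[311 196  11  20 130] 25 [ 0.5796 -0.0012  0.0483] [ 0.5557 -0.0071  0.0466] [0.6023 0.0041 0.0509] [ 0.488 -0.007  0.003] [0.603 0.03  0.051]
```

Call:
apply_moves:
  deltas:
    - [0,-0.004,0.01,0,-0.3]
    - [-0.002,-0.003,0.02,0,-0.3]
    - [0,0,0.025,0,-0.3]
    - [0,0,0.015,0,-0.3]
    - [0,0,0.01,0,-0.3]
    - [0,0,0,0,-0.3]
    - [0,0,0,0,-0.3]
    - [0,0,0,0,-0.3]

```text
t: 16.6
tool_pos: [0.5952, -0.0009, 0.0357]
tool_rot: [-0.138, 3.115, -0.011]
contact_force: [-0.2, -0.2, -0.5]
opening: 0.0296
```

```bash
python3 -c "
from h import *
go(.594,-.0005,.026,95)
s=snap('scene','s8.png')
u,v=proj(s,(.55,.0,.05)).astype(int)
cv2.imwrite('pics/s8c.png',cv2.resize(s['img'][v-60:v+50,u-60:u+60,::-1],None,fx=5,fy=5))"
```

```text
t 16.6 tcp [ 0.5952 -0.0009  0.0357] jaw 95.1 tilt [ 0.024 -0.006 -1.   ] open 29.6 F [-0.2 -0.2 -0.5] q6 -1.78
  shift tool mm [1.3 0.6 9.6] turn rad 0.001 shift after turn [1.3 0.6 9.6]
```

View pics/s8c.png

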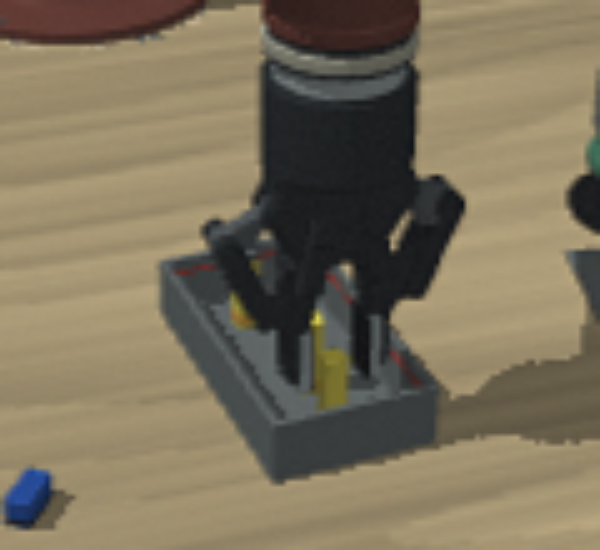

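Call:
apply_moves:
  deltas:
    - [0.001,0,0.005,0,-0.3]
    - [0,0,0.004,0,-0.3]
    - [0,0,0,0,-0.3]
    - [0,0,0,0,-1]
    - [0,0,0,0,-1]
    - [0,0,0,0,-1]
    - [0,0,0,0,-1]
    - [0,0,-0.01,0,-1]
  grip_force: 50

```text
t: 17.65
tool_pos: [0.594, -0.001, 0.0367]
tool_rot: [-0.138, 3.115, -0.011]
contact_force: [0.1, 0.2, 0.5]
opening: 0.011
```

```bash
python3 -c "
from h import *
go(.430,.2585,.13,95)"
```

```text
t 17.65 tcp [ 0.594  -0.001   0.0367] jaw 95.1 tilt [ 0.024 -0.006 -1.   ] open 11.0 F [0.1 0.2 0.5] q6 -1.78
  shift tool mm [138.2 272.2 -98.8] turn rad 0.001 shift after turn [138.5 272.  -98.8]
```

Call:
apply_moves:
  deltas:
    - [0,0,-0.03,0,-1]
    - [0,0,-0.035,0,-1]
    - [0,0,-0.03,0,-1]
    - [0.02,0.04,-0.01,0,-1]
    - [0.03,0.055,0,0,-1]
    - [0.03,0.055,0,0,-1]
    - [0.02,0.05,0,0,-1]
    - [0.01,0.03,0,0,-1]

```text
t: 18.65
tool_pos: [0.4621, 0.2234, 0.1492]
tool_rot: [-0.128, 3.102, -0.009]
contact_force: [0.0, -0.1, -0.1]
opening: 0.0107
```

```bash
python3 -c "
from h import *
go(.445,.2585,.13,95)"
```

```text
t 18.65 tcp [0.4621 0.2234 0.1492] jaw 94.7 tilt [ 0.037 -0.004 -0.999] open 10.7 F [ 0.  -0.1 -0.1] q6 -1.34
  shift tool mm [14.9 36.5 18.4] turn rad -0.005 shift after turn [14.7 36.6 18.4]
```

Call:
apply_moves:
  deltas:
    - [0.005,0.012,0,0,-1]
    - [0.005,0.012,0,0,-1]
    - [0.003,0.008,0,0,-1]
    - [0,0.003,0.008,0,-1]
    - [0,0,0.008,0,-1]
    - [0,0,0.005,0,-1]
    - [0,0,0,0,-1]
    - [0,0,0,0,-1]

```text
t: 19.65
tool_pos: [0.4473, 0.2571, 0.1263]
tool_rot: [-0.126, 3.101, -0.011]
contact_force: [-1.6, -0.5, 0.5]
opening: 0.0108
```

```bash
python3 -c "
from h import *
go(.445,.2585,.1,95)
s=snap('scene','s9.png')
u,v=proj(s,(.431,.258,.1)).astype(int)
cv2.imwrite('pics/s9c.png',cv2.resize(s['img'][v-60:v+50,u-60:u+60,::-1],None,fx=5,fy=5))"
```

```text
t 19.65 tcp [0.4473 0.2571 0.1263] jaw 94.6 tilt [ 0.038 -0.006 -0.999] open 10.8 F [-1.6 -0.5  0.5] q6 -1.26
  shift tool mm [ 3.2  1.8 26.2] turn rad -0.006 shift after turn [ 3.1  1.8 26.2]
```

View pics/s9c.png

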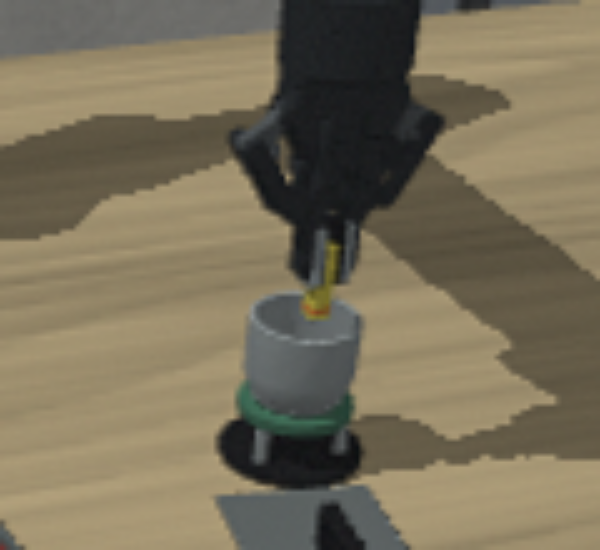

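```bash
python3 -c "
from h import *
s=ctrl.get_image('scene');Q=cloud(s);I=s['img'].astype(int)
y=(I[...,0]>110)&(I[...,2]<.55*I[...,0])&(I[...,1]>.6*I[...,0])
m=y&(np.hypot(Q[...,0]-.44,Q[...,1]-.258)<.05)&(Q[...,2]>.06)
p=Q[m]; 
for z in np.arange(.09,.17,.008):
    k=(p[:,2]>=z)&(p[:,2]<z+.008)
    if k.any(): print(z.round(3),k.sum(),p[k].mean(0).round(4))
cuptilt(s,Q)
go(.445,.2585,.1,95)
"
```

```text
0.098 4 [0.4522 0.2577 0.104 ]
0.106 14 [0.4505 0.2538 0.1102]
0.114 8 [0.4535 0.2562 0.1174]
0.122 1 [0.4523 0.2602 0.1223]
0.13 3 [0.4509 0.2605 0.1344]
0.138 3 [0.4523 0.261  0.1412]
0.146 1 [0.4547 0.2588 0.1489]
cup c [0.4321 0.2589] 0.0311 rim slope deg [-0.4 -1.4] z 0.0943 17
t 19.75 tcp [0.4473 0.2573 0.1265] jaw 94.7 tilt [ 0.038 -0.005 -0.999] open 10.8 F [ 0.5 -0.4 -0.7] q6 -1.26
  shift tool mm [ 3.2  1.6 26.4] turn rad -0.006 shift after turn [ 3.2  1.7 26.4]
```

Call:
apply_moves:
  deltas:
    - [0.003,0.001,0.008,0,-1]
    - [0,0,0.01,0,-1]
    - [0,0,0.007,0,-1]
    - [0,0,0,0,-1]
    - [0,0,0,0,-0.6]
    - [0,0,0,0,-0.4]
    - [0,0,0,0,-0.4]
    - [0,0,0,0,-0.4]

```text
t: 20.75
tool_pos: [0.4454, 0.2582, 0.1003]
tool_rot: [-0.127, 3.1, -0.01]
contact_force: [0.6, -0.1, 0.1]
opening: 0.0257
```

```bash
python3 -c "
from h import *
go(.445,.2585,.14,95)
s=snap('scene','s10.png')
u,v=proj(s,(.431,.258,.1)).astype(int)
cv2.imwrite('pics/s10c.png',cv2.resize(s['img'][v-60:v+50,u-60:u+60,::-1],None,fx=5,fy=5))"
```

```text
t 20.75 tcp [0.4454 0.2582 0.1003] jaw 94.7 tilt [ 0.039 -0.005 -0.999] open 25.7 F [ 0.6 -0.1  0.1] q6 -1.25
  shift tool mm [ -1.1   0.1 -39.7] turn rad -0.006 shift after turn [ -1.1   0.  -39.7]
```

View pics/s10c.png

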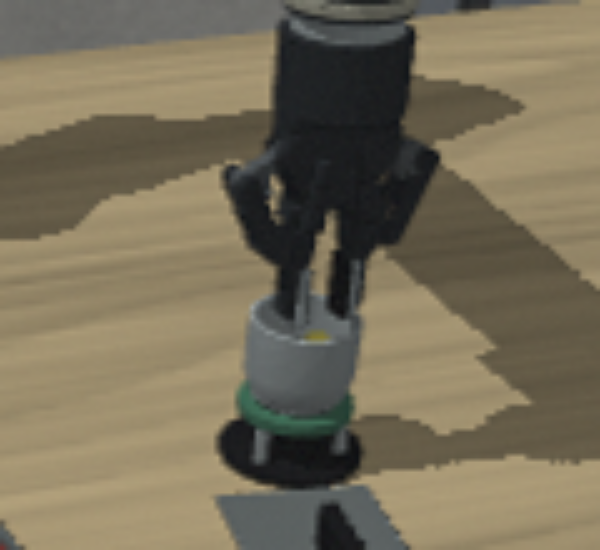

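Call:
apply_moves:
  deltas:
    - [0,0,-0.02,0,-0.3]
    - [0,0,-0.03,0,-0.3]
    - [-0.02,-0.03,0,0,-0.3]
    - [-0.03,-0.055,0,0,-0.3]
    - [-0.03,-0.055,0,0,-0.3]
    - [-0.03,-0.055,0,0,-0.3]
    - [-0.01,-0.03,0,0,-0.3]
    - [0,-0.015,0,0,-0.3]

```text
t: 21.8
tool_pos: [0.5866, 0.0251, 0.1603]
tool_rot: [-0.133, 3.096, -0.009]
contact_force: [-0.3, -1.5, 0.1]
opening: 0.0298
```

```bash
python3 -c "
from h import *
go(.559,-.0015,.035,95)"
```

```text
t 21.8 tcp [0.5866 0.0251 0.1603] jaw 94.9 tilt [ 0.043 -0.004 -0.999] open 29.8 F [-0.3 -1.5  0.1] q6 -1.74
  shift tool mm [ 35.1 -23.1 124.1] turn rad -0.001 shift after turn [ 35.1 -23.1 124.1]
```

Call:
apply_moves:
  deltas:
    - [0.01,-0.008,0.01,0,-0.3]
    - [0.015,-0.01,0.02,0,-0.3]
    - [0.01,-0.004,0.02,0,-0.3]
    - [0,0,0.02,0,-0.3]
    - [0,0,0.015,0,-0.3]
    - [0,0,0,0,-0.3]
    - [0,0,0,0,-0.3]
    - [0,0,0,0,-0.3]

```text
t: 22.8
tool_pos: [0.55, 0.0039, 0.0688]
tool_rot: [-0.143, 3.099, -0.005]
contact_force: [-0.3, 0.1, 0.5]
opening: 0.0294
```

```bash
python3 -c "
from h import *
go(.559,-.0015,.027,95)"
```

```text
t 22.8 tcp [0.55   0.0039 0.0688] jaw 95.3 tilt [ 0.04  -0.002 -0.999] open 29.4 F [-0.3  0.1  0.5] q6 -1.79
  shift tool mm [-6.8 -6.  42.2] turn rad 0.005 shift after turn [-6.8 -5.9 42.2]
```

Call:
apply_moves:
  deltas:
    - [-0.004,-0.003,0,0.005,-0.3]
    - [-0.003,-0.003,0,0,-0.3]
    - [0,0,0.012,0,-0.3]
    - [0,0,0.012,0,-0.3]
    - [0,0,0.009,0,-0.3]
    - [0,0,0.004,0,-0.3]
    - [0,0,0,0,-0.3]
    - [0,0,0,0,-0.3]

```text
t: 23.8
tool_pos: [0.5603, -0.0021, 0.03]
tool_rot: [-0.134, 3.098, -0.005]
contact_force: [-0.5, -0.3, 0.2]
opening: 0.0297
```

```bash
python3 -c "
from h import *
go(.559,-.0015,.027,95)
s=snap('scene','s11.png')
u,v=proj(s,(.55,.0,.05)).astype(int)
cv2.imwrite('pics/s11c.png',cv2.resize(s['img'][v-60:v+50,u-60:u+60,::-1],None,fx=5,fy=5))"
```

```text
t 23.8 tcp [ 0.5603 -0.0021  0.03  ] jaw 95.0 tilt [ 0.041 -0.002 -0.999] open 29.7 F [-0.5 -0.3  0.2] q6 -1.8
  shift tool mm [1.3 0.7 3. ] turn rad -0.001 shift after turn [1.3 0.7 3. ]
```

View pics/s11c.png

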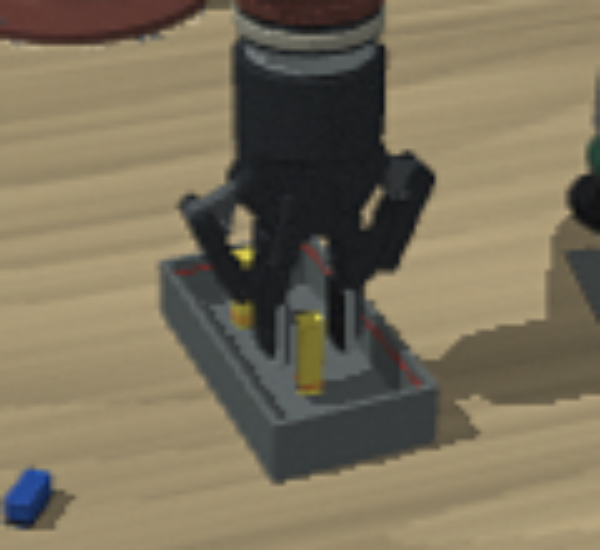

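```bash
python3 -c "
from h import *
s=ctrl.get_image('scene');Q=cloud(s);I=s['img'].astype(int)
o=ctrl.get_obs()
print('tcp px',proj(s,o['tool_pos']),'cap top px',proj(s,(.559,-.0015,.05)))
y=(I[...,0]>110)&(I[...,2]<.55*I[...,0])&(I[...,1]>.6*I[...,0])
m=y&(abs(Q[...,1])<.06)&(abs(Q[...,0]-.58)<.06)
p=Q[m]
for z in np.arange(.0,.06,.008):
    k=(p[:,2]>=z)&(p[:,2]<z+.008)
    if k.any(): print('cap',z.round(3),k.sum(),p[k].mean(0).round(4),p[k].max(0).round(4))
d=(I.max(2)<60)&(abs(Q[...,1])<.06)&(abs(Q[...,0]-.56)<.06)&(Q[...,2]<.075)&(Q[...,2]>.034)
p=Q[d]
for lo,hi in [(-.06,-.002),(-.002,.05)]:
    k=(p[:,1]>lo)&(p[:,1]<hi); print('fing',k.sum(),np.median(p[k],0).round(4),p[k].max(0).round(4),p[k].min(0).round(4))
"
```

```text
tcp px [312.843617   203.41109349] cap top px [313.02156817 196.85970087]
cap 0.0 5 [ 5.635e-01 -1.000e-04  4.700e-03] [0.5651 0.0034 0.0063]
cap 0.008 9 [ 0.5646 -0.0013  0.0127] [0.568  0.0032 0.0159]
cap 0.016 10 [ 5.631e-01 -5.000e-04  1.950e-02] [0.5652 0.0034 0.0223]
cap 0.024 9 [ 0.564  -0.0023  0.0279] [0.5656 0.0025 0.032 ]
cap 0.032 8 [ 0.5644 -0.0011  0.0348] [0.5663 0.003  0.0377]
cap 0.04 12 [ 0.5628 -0.0007  0.0442] [0.5665 0.0045 0.0475]
cap 0.048 6 [ 0.5612 -0.0009  0.0487] [0.5644 0.0022 0.0497]
fing 57 [ 0.5698 -0.0265  0.0552] [ 0.5759 -0.0159  0.0749] [ 0.5525 -0.0329  0.0358]
fing 85 [0.5637 0.0143 0.0569] [0.5785 0.0436 0.0748] [0.5481 0.011  0.0344]
```

Call:
apply_moves:
  deltas:
    - [0.001,0.001,0.003,0,-0.3]
    - [0,0,0,0,-0.3]
    - [0,0,0,0,-1]
    - [0,0,0,0,-1]
    - [0,0,0,0,-1]
    - [0,0,0,0,-1]
    - [0,0,-0.015,0,-1]
    - [0,0,-0.03,0,-1]

```text
t: 24.9
tool_pos: [0.5558, -0.0009, 0.0718]
tool_rot: [-0.134, 3.102, -0.004]
contact_force: [-0.5, -1.0, -0.2]
opening: 0.0108
```

```bash
python3 -c "
from h import *
go(.422,.2715,.14,95)"
```

```text
t 24.9 tcp [ 0.5558 -0.0009  0.0718] jaw 94.9 tilt [ 0.037 -0.001 -0.999] open 10.8 F [-0.5 -1.  -0.2] q6 -1.8
  shift tool mm [107.2 282.6 -73.3] turn rad -0.001 shift after turn [106.9 282.7 -73.3]
```

Call:
apply_moves:
  deltas:
    - [0,0,-0.03,0,-1]
    - [0,0,-0.03,0,-1]
    - [0.01,0.03,-0.005,0,-1]
    - [0.02,0.05,0,0,-1]
    - [0.025,0.06,0,0,-1]
    - [0.025,0.06,0,0,-1]
    - [0.015,0.04,0,0,-1]
    - [0.005,0.015,0,0,-1]

```text
t: 25.9
tool_pos: [0.4366, 0.2457, 0.1474]
tool_rot: [-0.126, 3.082, -0.003]
contact_force: [-0.2, -0.7, -0.1]
opening: 0.0107
```

```bash
python3 -c "
from h import *
go(.422,.2715,.13,95)"
```

```text
t 25.9 tcp [0.4366 0.2457 0.1474] jaw 94.7 tilt [ 0.057  0.    -0.998] open 10.7 F [-0.2 -0.7 -0.1] q6 -1.27
  shift tool mm [13.4 27.  16.5] turn rad -0.006 shift after turn [13.2 27.  16.5]
```

Call:
apply_moves:
  deltas:
    - [0.005,0.01,0,0,-1]
    - [0.005,0.01,0,0,-1]
    - [0.003,0.007,0,0,-1]
    - [0,0,0.01,0,-1]
    - [0,0,0.01,0,-1]
    - [0,0,0.008,0,-1]
    - [0,0,0,0,-1]
    - [0,0,0,0,-1]

```text
t: 26.9
tool_pos: [0.4239, 0.2701, 0.1163]
tool_rot: [-0.12, 3.082, -0.007]
contact_force: [-0.4, -0.2, -0.6]
opening: 0.0106
```

```bash
python3 -c "
from h import *
go(.422,.2715,.1,95)
s=snap('scene','s12.png')
u,v=proj(s,(.431,.258,.1)).astype(int)
cv2.imwrite('pics/s12c.png',cv2.resize(s['img'][v-60:v+50,u-60:u+60,::-1],None,fx=5,fy=5))"
```

```text
t 26.9 tcp [0.4239 0.2701 0.1163] jaw 94.5 tilt [ 0.057 -0.002 -0.998] open 10.6 F [-0.4 -0.2 -0.6] q6 -1.21
  shift tool mm [ 2.7  1.6 16.1] turn rad -0.01 shift after turn [ 2.6  1.6 16.1]
```

View pics/s12c.png

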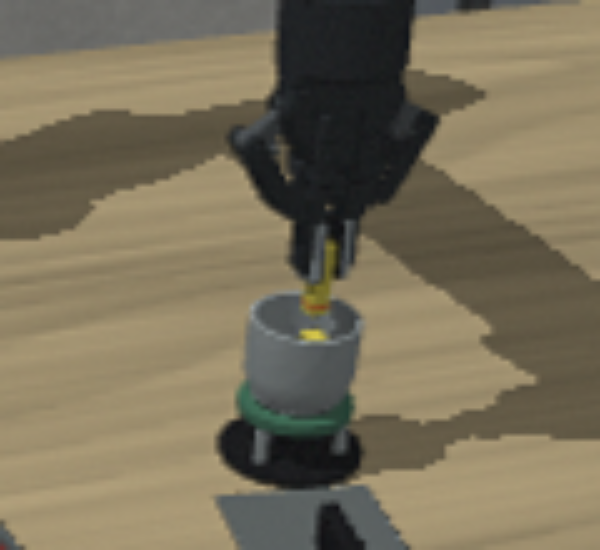

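Call:
apply_moves:
  deltas:
    - [0.002,0.001,0.006,-0.01,-1]
    - [0,0,0.006,0,-1]
    - [0,0,0.003,0,-1]
    - [0,0,0,0,-1]
    - [0,0,0,0,-0.6]
    - [0,0,0,0,-0.4]
    - [0,0,0,0,-0.4]
    - [0,0,0,0,-0.4]

```text
t: 27.95
tool_pos: [0.4231, 0.2714, 0.1012]
tool_rot: [-0.137, 3.08, -0.006]
contact_force: [0.9, -0.1, -0.3]
opening: 0.0257
```

```bash
python3 -c "
from h import *
go(.486,-.0145,.14,95)
s=snap('scene','s13.png')
u,v=proj(s,(.431,.258,.1)).astype(int)
cv2.imwrite('pics/s13c.png',cv2.resize(s['img'][v-60:v+50,u-60:u+60,::-1],None,fx=5,fy=5))"
```

```text
t 27.95 tcp [0.4231 0.2714 0.1012] jaw 95.1 tilt [ 0.059 -0.001 -0.998] open 25.7 F [ 0.9 -0.1 -0.3] q6 -1.21
  shift tool mm [ -39.4 -290.6  -34.7] turn rad 0.001 shift after turn [ -39.8 -290.5  -34.7]
```

View pics/s13c.png

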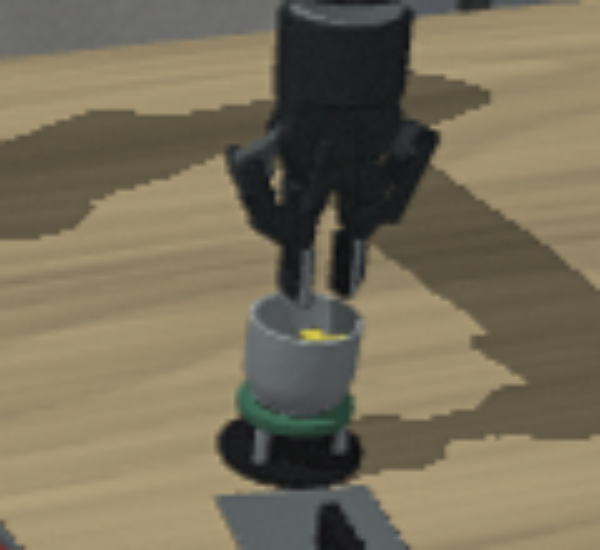

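Call:
apply_moves:
  deltas:
    - [0,0,-0.03,0,-0.4]
    - [0,0,-0.05,0,-0.4]
    - [0,0,-0.05,0,-0.4]
    - [-0.005,-0.03,0,0,-0.4]
    - [-0.01,-0.05,0,0,-0.4]
    - [-0.01,-0.06,0,0,-0.4]
    - [-0.01,-0.06,0,0,-0.4]
    - [-0.004,-0.03,0,0,-0.4]

```text
t: 29.0
tool_pos: [0.4762, 0.0414, 0.2408]
tool_rot: [-0.147, 3.075, -0.007]
contact_force: [0.7, 0.8, 0.0]
opening: 0.0258
```

```bash
python3 -c "
from h import *
go(.487,-.015,.06,95)
s=snap('top','t14.png')
u,v=proj(s,(.431,.258,.1)).astype(int)
cv2.imwrite('pics/t14c.png',cv2.resize(s['img'][v-40:v+40,u-40:u+40,::-1],None,fx=7,fy=7))"
```

```text
t 29.0 tcp [0.4762 0.0414 0.2408] jaw 95.5 tilt [ 0.063 -0.001 -0.998] open 25.8 F [0.7 0.8 0. ] q6 -1.74
  shift tool mm [  5.9 -55.9 181.2] turn rad 0.008 shift after turn [  5.4 -55.9 181.2]
```

View pics/t14c.png

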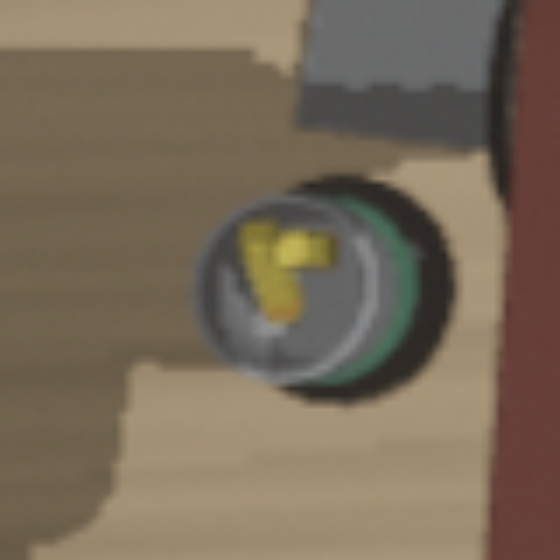

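Call:
apply_moves:
  deltas:
    - [-0.05,0,0,0,-0.4]
    - [-0.06,0,0,0,-0.4]
    - [-0.06,0,0,0,-0.4]
    - [0,0,0,0,-0.4]
    - [0,0,0,0,-0.4]
    - [0,0,0,0,-0.4]
    - [0,0,0,0,-0.4]
    - [0,0,0,0,-0.4]

```text
t: 30.05
tool_pos: [0.6472, 0.0541, 0.2501]
tool_rot: [-0.138, 3.077, -0.011]
contact_force: [0.4, -0.5, 0.5]
opening: 0.0257
```

```bash
python3 -c "
from h import *
go(.487,-.015,.06,95)"
```

```text
t 30.05 tcp [0.6472 0.0541 0.2501] jaw 95.1 tilt [ 0.061 -0.004 -0.998] open 25.7 F [ 0.4 -0.5  0.5] q6 -1.69
  shift tool mm [176.9 -52.6 180.2] turn rad 0.002 shift after turn [176.8 -53.  180.2]
```

Call:
apply_moves:
  deltas:
    - [0.02,-0.006,0,0,-0.4]
    - [0.02,-0.006,0,0,-0.4]
    - [0.02,-0.006,0,0,-0.4]
    - [0.02,-0.006,0,0,-0.4]
    - [0.02,-0.006,0,0,-0.4]
    - [0.02,-0.006,0,0,-0.4]
    - [0.02,-0.006,0,0,-0.4]
    - [0.02,-0.006,0,0,-0.4]

```text
t: 31.05
tool_pos: [0.4862, -0.0094, 0.2443]
tool_rot: [-0.139, 3.069, -0.013]
contact_force: [-0.6, -1.4, -0.0]
opening: 0.0253
```

```bash
python3 -c "
from h import *
go(.487,-.015,.06,95)"
```

```text
t 31.05 tcp [ 0.4862 -0.0094  0.2443] jaw 95.2 tilt [ 0.07  -0.005 -0.998] open 25.3 F [-0.6 -1.4 -0. ] q6 -1.84
  shift tool mm [ 12.4  -3.5 183.9] turn rad 0.003 shift after turn [ 12.4  -3.5 183.9]
```

Call:
apply_moves:
  deltas:
    - [-0.02,0,0,0,-0.4]
    - [-0.02,0,0,0,-0.4]
    - [-0.02,0,0,0,-0.4]
    - [-0.02,0,0,0,-0.4]
    - [-0.02,0,0,0,-0.4]
    - [-0.02,0,0,0,-0.4]
    - [-0.02,0,0,0,-0.4]
    - [-0.02,0,0,0,-0.4]

```text
t: 32.05
tool_pos: [0.6453, 0.0047, 0.2608]
tool_rot: [-0.135, 3.06, -0.016]
contact_force: [0.3, 0.1, 0.6]
opening: 0.0255
```

```bash
python3 -c "
from h import *
go(.487,-.015,.06,95)"
```

```text
t 32.05 tcp [0.6453 0.0047 0.2608] jaw 95.0 tilt [ 0.079 -0.007 -0.997] open 25.5 F [0.3 0.1 0.6] q6 -1.77
  shift tool mm [174.6  -3.  187.8] turn rad 0.001 shift after turn [174.6  -3.1 187.8]
```

Call:
apply_moves:
  deltas:
    - [0,0,0,0,-0.4]
    - [0,0,0,0,-0.4]
    - [0,0,0,0,-0.4]
    - [0.03,0,0.03,0,-0.4]
    - [0.04,0,0.03,0,-0.4]
    - [0,0,0,0,-0.4]
    - [0,0,0,0,-0.4]
    - [0,0,0,0,-0.4]

```text
t: 33.05
tool_pos: [0.578, -0.0022, 0.1969]
tool_rot: [-0.135, 3.055, -0.018]
contact_force: [-0.4, -0.6, -0.4]
opening: 0.0256
```

```bash
python3 -c "
from h import *
go(.487,-.015,.06,95); o=ctrl.get_obs(); print(o['q'].round(4),o['q'][1]+o['q'][2]+o['q'][4])"
```

```text
t 33.05 tcp [ 0.578  -0.0022  0.1969] jaw 95.0 tilt [ 0.084 -0.008 -0.996] open 25.6 F [-0.4 -0.6 -0.4] q6 -1.79
  shift tool mm [102.8  -2.7 128.9] turn rad 0.0 shift after turn [102.8  -2.7 128.9]
[-0.1342 -0.0908  1.814   0.0035  1.3342 -1.794 ] 3.057399652512527
```

Call:
apply_moves:
  deltas:
    - [0.05,-0.006,0.0,0,-0.4]
    - [0.05,-0.006,0.03,0,-0.4]
    - [0,0,0.06,0,-0.4]
    - [0,0,0.025,0,-0.4]
    - [0,0,0,0,-0.3]
    - [0,0,0,0,-0.3]
    - [0,0,0,0,-0.3]
    - [0,0,0,0,-0.3]

```text
t: 34.05
tool_pos: [0.5033, -0.0272, 0.0894]
tool_rot: [-0.136, 3.025, -0.029]
contact_force: [0.2, -0.0, 0.1]
opening: 0.0298
```

```bash
python3 -c "
from h import *
go(.487,-.015,.027,95)"
```

```text
t 34.05 tcp [ 0.5033 -0.0272  0.0894] jaw 95.1 tilt [ 0.114 -0.014 -0.993] open 29.8 F [ 0.2 -0.   0.1] q6 -1.87
  shift tool mm [22.  15.1 60. ] turn rad 0.001 shift after turn [22.  15.1 60. ]
```

Call:
apply_moves:
  deltas:
    - [0,0,-0.06,0,-0.3]
    - [0,0,-0.06,0,-0.3]
    - [0,0,-0.06,0,-0.3]
    - [0,0,0,0,-0.3]
    - [0,0,0,0,-0.3]
    - [0,0,0,0,-0.3]
    - [0,0,0,0,-0.3]
    - [0,0,0,0,-0.3]

```text
t: 35.05
tool_pos: [0.4812, -0.0242, 0.2725]
tool_rot: [-0.136, 3.027, -0.028]
contact_force: [-0.6, -0.6, -0.3]
opening: 0.0297
```

```bash
python3 -c "
from h import *
go(.487,-.015,.027,95)"
```

```text
t 35.05 tcp [ 0.4812 -0.0242  0.2725] jaw 95.1 tilt [ 0.112 -0.014 -0.994] open 29.7 F [-0.6 -0.6 -0.3] q6 -1.87
  shift tool mm [ 20.5  14.4 244.5] turn rad 0.002 shift after turn [ 20.6  14.4 244.5]
```

Call:
apply_moves:
  deltas:
    - [0,0,0.02,0,-0.3]
    - [0,0,0.02,0,-0.3]
    - [0,0,0.02,0,-0.3]
    - [0,0,0.02,0,-0.3]
    - [0,0,0.02,0,-0.3]
    - [0,0,0.02,0,-0.3]
    - [0,0,0.02,0,-0.3]
    - [0,0,0,0,-0.3]

```text
t: 36.05
tool_pos: [0.4907, -0.0248, 0.114]
tool_rot: [-0.137, 3.044, -0.022]
contact_force: [-0.6, -0.2, -0.2]
opening: 0.0301
```

```bash
python3 -c "
from h import *
go(.487,-.015,.027,95)"
```

```text
t 36.05 tcp [ 0.4907 -0.0248  0.114 ] jaw 95.1 tilt [ 0.095 -0.01  -0.995] open 30.1 F [-0.6 -0.2 -0.2] q6 -1.87
  shift tool mm [10.9 11.7 86.2] turn rad 0.002 shift after turn [11.  11.7 86.2]
```

Call:
apply_moves:
  deltas:
    - [0,0,-0.06,0,-0.3]
    - [0,0,-0.06,0,-0.3]
    - [0,0,-0.06,0,-0.3]
    - [0,0,0,0,-0.3]
    - [0,0,0.02,0,-0.3]
    - [0,0,0.02,0,-0.3]
    - [0,0,0.02,0,-0.3]
    - [0,0,0.02,0,-0.3]

```text
t: 37.05
tool_pos: [0.477, -0.0229, 0.2069]
tool_rot: [-0.137, 3.054, -0.018]
contact_force: [0.2, -0.3, 0.2]
opening: 0.03
```

```bash
python3 -c "
from h import *
go(.487,-.015,.027,95)"
```

```text
t 37.05 tcp [ 0.477  -0.0229  0.2069] jaw 95.1 tilt [ 0.085 -0.008 -0.996] open 30.0 F [ 0.2 -0.3  0.2] q6 -1.87
  shift tool mm [  4.5   9.9 180. ] turn rad 0.002 shift after turn [  4.6   9.9 180. ]
```

Call:
apply_moves:
  deltas:
    - [0,0,0.02,0,-0.3]
    - [0,0,0.02,0,-0.3]
    - [0,0,0.02,0,-0.3]
    - [0,0,0.02,0,-0.3]
    - [0,0,0.01,0,-0.3]
    - [0,0,0,0,-0.3]
    - [0,0,0,0,-0.3]
    - [0,0,0,0,-0.3]

```text
t: 38.05
tool_pos: [0.471, -0.0207, 0.0917]
tool_rot: [-0.138, 3.085, -0.006]
contact_force: [0.1, 0.7, 0.5]
opening: 0.03
```

```bash
python3 -c "
from h import *
go(.487,-.015,.027,95)"
```

```text
t 38.05 tcp [ 0.471  -0.0207  0.0917] jaw 95.1 tilt [ 0.054 -0.002 -0.999] open 30.0 F [0.1 0.7 0.5] q6 -1.87
  shift tool mm [-12.9   4.7  65.5] turn rad 0.002 shift after turn [-12.9   4.7  65.5]
```

Call:
apply_moves:
  deltas:
    - [-0.007,0.003,0.0,0,-0.3]
    - [-0.007,0.003,0.0,0,-0.3]
    - [0,0,0.015,0,-0.3]
    - [0,0,0.015,0,-0.3]
    - [0,0,0.015,0,-0.3]
    - [0,0,0.008,0,-0.3]
    - [0,0,0,0,-0.3]
    - [0,0,0,0,-0.3]

```text
t: 39.05
tool_pos: [0.4889, -0.0131, 0.0362]
tool_rot: [-0.138, 3.084, -0.006]
contact_force: [-0.7, 0.6, -0.1]
opening: 0.0303
```

```bash
cat >> h.py <<'E'
def crop(n,pt,fn,h=55,f=5):
    s=ctrl.get_image(n); u,v=np.clip(proj(s,pt).astype(int),h,[639-h,399-h])
    cv2.imwrite('pics/'+fn,cv2.resize(s['img'][v-h:v+h,u-h:u+h,::-1],None,fx=f,fy=f,interpolation=cv2.INTER_CUBIC)); return s
E
python3 -c "
from h import *
go(.487,-.015,.027,95)
crop('scene',(.5,0,.05),'s15.png')"
```

```text
t 39.05 tcp [ 0.4889 -0.0131  0.0362] jaw 95.1 tilt [ 0.055 -0.002 -0.999] open 30.3 F [-0.7  0.6 -0.1] q6 -1.85
  shift tool mm [ 2.5 -1.6  9.1] turn rad 0.002 shift after turn [ 2.5 -1.6  9.1]
```

View pics/s15.png

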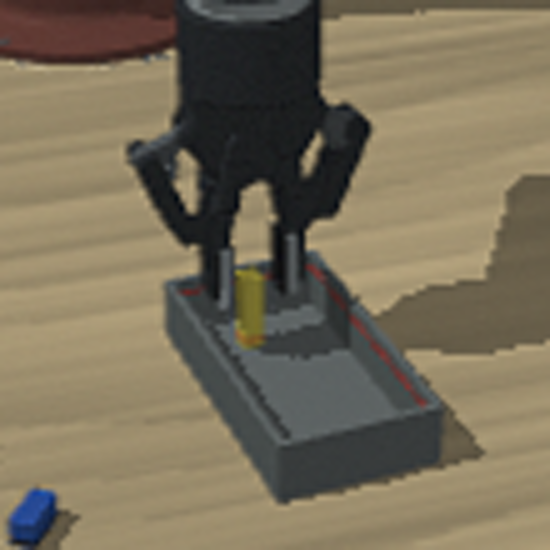

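Call:
apply_moves:
  deltas:
    - [0.002,-0.001,0.005,0,-0.3]
    - [0,-0.001,0.004,0,-0.3]
    - [0,0,0,0,-1]
    - [0,0,0,0,-1]
    - [0,0,0,0,-1]
    - [0,0,0,0,-1]
    - [0,0,-0.03,0,-1]
    - [0,0,-0.05,0,-1]

```text
t: 40.1
tool_pos: [0.4801, -0.0148, 0.1045]
tool_rot: [-0.138, 3.092, -0.004]
contact_force: [-0.1, 0.3, -0.1]
opening: 0.0109
```

Call:
apply_moves:
  deltas:
    - [0,0,-0.04,0,-1]
    - [0,0,0,0,-1]
    - [0.01,0.04,0,0,-1]
    - [0.01,0.05,0,0,-1]
    - [0.01,0.05,0,0,-1]
    - [0.01,0.05,0,0,-1]
    - [0.005,0.04,0,0,-1]
    - [0,0,0,0,-1]

```text
t: 41.1
tool_pos: [0.4111, 0.215, 0.1404]
tool_rot: [-0.134, 3.09, -0.009]
contact_force: [0.9, 0.3, 0.0]
opening: 0.0108
```

```bash
python3 -c "
from h import *
go(.415,.250,.101,95)"
```

```text
t 41.1 tcp [0.4111 0.215  0.1404] jaw 95.0 tilt [ 0.049 -0.004 -0.999] open 10.8 F [0.9 0.3 0. ] q6 -1.32
  shift tool mm [-5.  34.8 39.4] turn rad -0.001 shift after turn [-5.  34.8 39.4]
```

Call:
apply_moves:
  deltas:
    - [-0.002,0.012,0,0,-1]
    - [-0.002,0.012,0,0,-1]
    - [-0.001,0.01,0,0,-1]
    - [0,0,0,0,-1]
    - [0,0,0.012,0,-1]
    - [0,0,0.008,0,-1]
    - [0,0,0,0,-1]
    - [0,0,0,0,-1]

```text
t: 42.1
tool_pos: [0.4144, 0.2483, 0.1165]
tool_rot: [-0.127, 3.094, -0.013]
contact_force: [-0.0, -0.2, 0.3]
opening: 0.0107
```

```bash
python3 -c "
from h import *
go(.415,.250,.101,95)
crop('scene',(.43,.258,.1),'s16.png')"
```

```text
t 42.1 tcp [0.4144 0.2483 0.1165] jaw 94.7 tilt [ 0.046 -0.006 -0.999] open 10.7 F [-0.  -0.2  0.3] q6 -1.25
  shift tool mm [-0.   1.8 15.5] turn rad -0.005 shift after turn [-0.1  1.8 15.5]
```

View pics/s16.png

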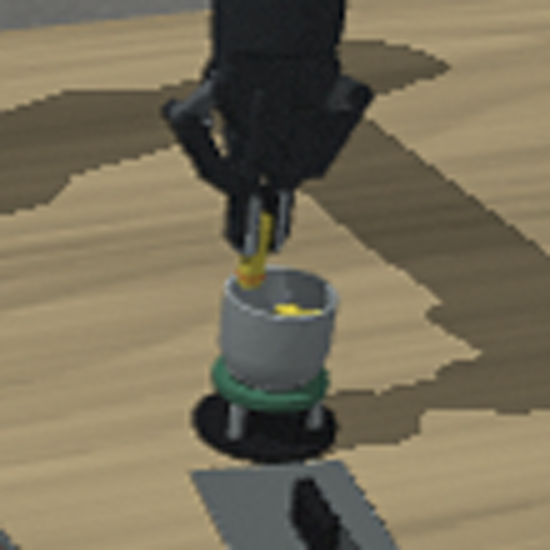

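Call:
apply_moves:
  deltas:
    - [-0.004,0.003,-0.003,0,-1]
    - [-0.002,0.002,0,0,-1]
    - [0,0,0,0,-1]
    - [0,0,0.006,0,-1]
    - [0,0,0.005,0,-1]
    - [0,0,0.002,0,-1]
    - [0,0,0,0,-1]
    - [0,0,0,0,-1]

```text
t: 43.15
tool_pos: [0.421, 0.2542, 0.1065]
tool_rot: [-0.127, 3.093, -0.012]
contact_force: [0.1, -0.2, -0.1]
opening: 0.0106
```

```bash
python3 -c "
from h import *
go(.415,.250,.101,95)
s=crop('scene',(.43,.258,.1),'s17.png');cuptilt(s,cloud(s))"
```

```text
t 43.15 tcp [0.421  0.2542 0.1065] jaw 94.7 tilt [ 0.046 -0.006 -0.999] open 10.6 F [ 0.1 -0.2 -0.1] q6 -1.24
  shift tool mm [ 6.6 -3.7  5.2] turn rad -0.005 shift after turn [ 6.6 -3.6  5.2]
cup c [0.4348 0.2604] 0.0282 rim slope deg [-0.2 -1.5] z 0.0937 17
```

View pics/s17.png

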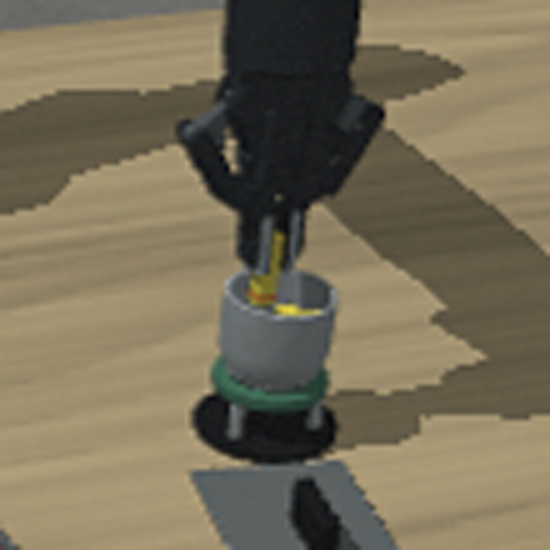

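Cap bottom (about 262,300 in the crop) is inside the mouth. Lower a bit more and release.

Call:
apply_moves:
  deltas:
    - [0,0,0.004,0,-1]
    - [0,0,0,0,-1]
    - [0,0,0,0,-0.6]
    - [0,0,0,0,-0.4]
    - [0,0,0,0,-0.4]
    - [0,0,-0.03,0,-0.3]
    - [0,0,-0.06,0,-0.3]
    - [0,0,-0.05,0,-0.3]

```text
t: 44.2
tool_pos: [0.4119, 0.2538, 0.2402]
tool_rot: [-0.127, 3.103, -0.018]
contact_force: [-0.2, 0.3, -0.8]
opening: 0.0297
```

Call:
apply_moves:
  deltas:
    - [0,0,0,0,-0.3]
    - [0,-0.04,0,0,-0.3]
    - [0,-0.06,0,0,-0.3]
    - [0,-0.06,0,0,-0.3]
    - [-0.01,-0.06,0,0,-0.3]
    - [-0.02,-0.06,0,0,-0.3]
    - [-0.02,-0.06,0,0,-0.3]
    - [0,-0.02,0,0,-0.3]

```text
t: 45.2
tool_pos: [0.4917, -0.1045, 0.2437]
tool_rot: [-0.136, 3.1, -0.01]
contact_force: [-0.4, -0.4, -0.0]
opening: 0.0298
```

```bash
python3 -c "
from h import *
go(.543,-.186,.10,0)
d=crop('top',(.43,.258,.09),'t18.png',30,10)
cuptilt(d,cloud(d))
P=cloud(d); I=d['img'].astype(int)
R_,G,B=I[...,0],I[...,1],I[...,2]
m=(B>R_+40)&(B>G+30); m[:,:300]=0
n,l,s,ce=cv2.connectedComponentsWithStats(m.astype(np.uint8))
for i in range(1,n):
    if s[i,4]<8: continue
    v,u=np.nonzero(l==i); W=np.array([ray(d,(a,b),.016)[:2] for a,b in zip(u,v)])
    w,V=np.linalg.eigh(np.cov(W.T)); print(s[i,4],W.mean(0).round(4),'long axis deg',np.degrees(np.arctan2(V[1,1],V[0,1]))%180, np.sqrt(w*12))
snap('top','t18f.png')
"
```

```text
t 45.2 tcp [ 0.4917 -0.1045  0.2437] jaw 95.0 tilt [ 0.039 -0.004 -0.999] open 29.8 F [-0.4 -0.4 -0. ] q6 -2.02
  shift tool mm [-38.4 -84.5 146. ] turn rad -1.483 shift after turn [ 80.8 -45.7 146. ]
cup c [0.4284 0.2584] 0.0288 rim slope deg [-0.2 -0.4] z 0.096 18
44 [ 0.643  -0.2322] long axis deg 84.63783814957114 [0.0129862  0.02737735]
```

View pics/t18.png

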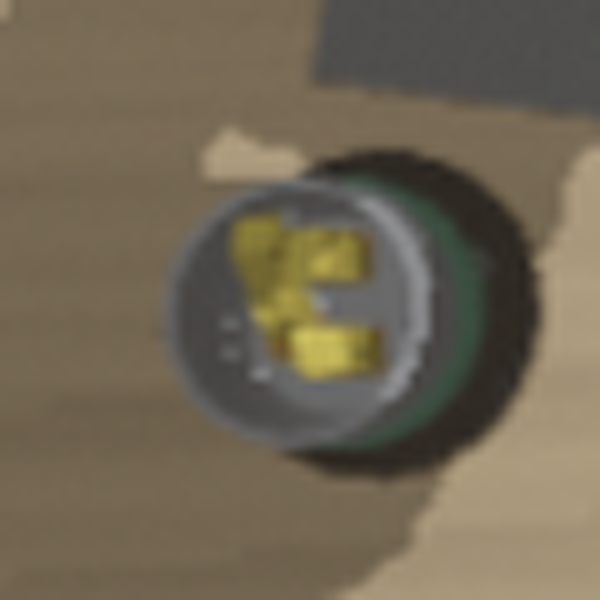

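View pics/t18f.png

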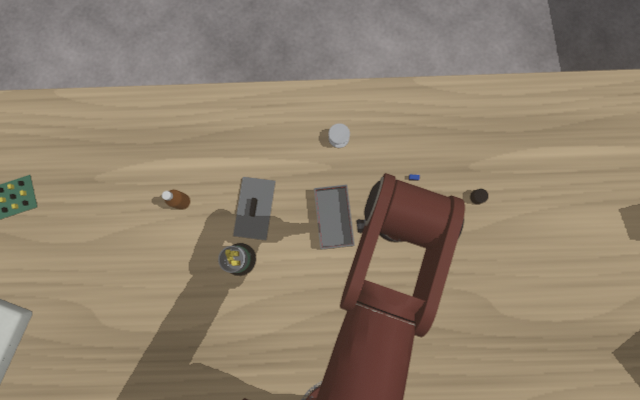

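```bash
cat >> h.py <<'E'
def relays(n):
    d=ctrl.get_image(n); P=cloud(d); I=d['img'].astype(int); R_,G,B=I[...,0],I[...,1],I[...,2]
    m=(B>R_+35)&(B>G+25)&(P[...,0]>.38)&(P[...,0]<.8)&(abs(P[...,1])<.45)
    k,l,s,ce=cv2.connectedComponentsWithStats(m.astype(np.uint8))
    for i in range(1,k):
        if s[i,4]<8: continue
        p=P[l==i]; v,u=np.nonzero(l==i)
        if n=='scene': W=p[p[:,2]>.0125][:,:2]
        else: W=np.array([ray(d,(a,b),.016)[:2] for a,b in zip(u,v)])
        if len(W)<4: print(n,s[i],p.mean(0)); continue
        w,V=np.linalg.eigh(np.cov(W.T)); print(n,s[i,4],W.mean(0).round(4),'long deg',(np.degrees(np.arctan2(V[1,1],V[0,1]))%180).round(1),np.sqrt(w*12).round(4),'zmax',p[:,2].max().round(4))
    return d
E
python3 -c "
from h import *
relays('scene')"
```

```text
scene 51 [ 0.547  -0.1875] long deg 169.6 [0.0142 0.0291] zmax 0.0174
scene 73 [ 0.5519 -0.2684] long deg 136.5 [0.0135 0.0292] zmax 0.0173
scene 68 [ 0.6115 -0.164 ] long deg 141.2 [0.0134 0.0282] zmax 0.0164
scene 78 [ 0.6472 -0.2329] long deg 80.2 [0.0162 0.0258] zmax 0.017
```

```bash
python3 -c "
from h import *
go(.545,-.187,.09,77)"
```

```text
t 45.35 tcp [ 0.4911 -0.1023  0.2437] jaw 95.1 tilt [ 0.038 -0.004 -0.999] open 29.8 F [-0.3  0.3  0.9] q6 -2.02
  shift tool mm [-40.3 -88.1 156. ] turn rad 0.316 shift after turn [-65.6 -71.2 156. ]
```

Call:
apply_moves:
  deltas:
    - [0,0,0,0.11,-0.2]
    - [0,0,0,0.11,-0.2]
    - [0,0,0,0.096,-0.2]
    - [-0.022,-0.024,0,0,-0.2]
    - [-0.022,-0.024,0,0,-0.2]
    - [-0.022,-0.022,0,0,-0.2]
    - [0,0,0,0,-0.2]
    - [0,0,0,0,-0.2]

```text
t: 46.35
tool_pos: [0.538, -0.1752, 0.2399]
tool_rot: [0.348, 3.091, 0.011]
contact_force: [-0.1, -0.9, -0.2]
opening: 0.034
```

Call:
apply_moves:
  deltas:
    - [0,0,0.02,0,-0.2]
    - [0,0,0.02,0,-0.2]
    - [0,0,0.02,0,-0.2]
    - [0,0,0.02,0,-0.2]
    - [0,0,0.02,0,-0.2]
    - [0,0,0.02,0,-0.2]
    - [0,0,0.02,0,-0.2]
    - [0,0,0.01,0,-0.2]

```text
t: 47.35
tool_pos: [0.5379, -0.1694, 0.0745]
tool_rot: [0.344, 3.099, 0.016]
contact_force: [0.5, 0.1, -0.7]
opening: 0.0342
```

```bash
python3 -c "
from h import *
go(.545,-.187,.03,77)"
```

```text
t 47.35 tcp [ 0.5379 -0.1694  0.0745] jaw 77.3 tilt [ 0.024  0.008 -1.   ] open 34.2 F [ 0.5  0.1 -0.7] q6 -1.8
  shift tool mm [ -9.8 -16.2  44.5] turn rad 0.006 shift after turn [ -9.9 -16.2  44.5]
```

Call:
apply_moves:
  deltas:
    - [-0.005,-0.008,0,0,-0.2]
    - [-0.005,-0.008,0,0,-0.2]
    - [0,0,0,0,-0.2]
    - [0,0,0.015,0,-0.2]
    - [0,0,0.015,0,-0.2]
    - [0,0,0.01,0,-0.2]
    - [0,0,0,0,-0.2]
    - [0,0,0,0,-0.2]

```text
t: 48.35
tool_pos: [0.5457, -0.1882, 0.0315]
tool_rot: [0.344, 3.099, 0.016]
contact_force: [-0.5, 0.9, 0.3]
opening: 0.034
```

```bash
python3 -c "
from h import *
go(.545,-.187,.005,77)
crop('scene',(.545,-.187,.05),'s19.png',50,5)"
```

```text
t 48.35 tcp [ 0.5457 -0.1882  0.0315] jaw 77.3 tilt [ 0.024  0.008 -1.   ] open 34.0 F [-0.5  0.9  0.3] q6 -1.83
  shift tool mm [ 1.5  0.7 26.5] turn rad 0.006 shift after turn [ 1.5  0.6 26.5]
```

View pics/s19.png

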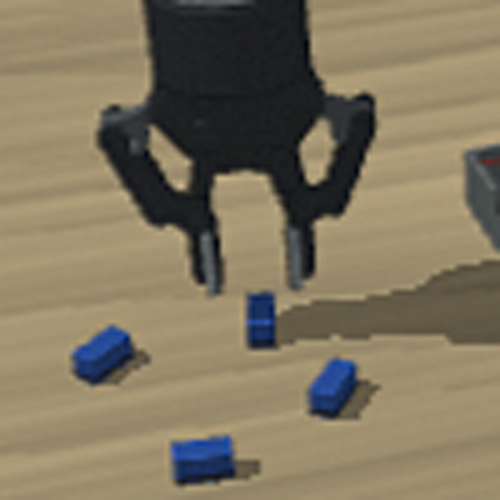

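Call:
apply_moves:
  deltas:
    - [0.001,0.001,0.012,0,-0.2]
    - [0,0,0.01,0,-0.2]
    - [0,0,0.004,0,-0.2]
    - [0,0,0,0,-0.2]
    - [0,0,0,0,-1]
    - [0,0,0,0,-1]
    - [0,0,0,0,-1]
    - [0,0,0,0,-1]

```text
t: 49.4
tool_pos: [0.5464, -0.1871, 0.005]
tool_rot: [0.344, 3.097, 0.015]
contact_force: [-0.3, 0.7, -0.2]
opening: 0.0124
```

```bash
python3 -c "
from h import *
go(.545,-.187,.005,77)
crop('scene',(.545,-.187,.05),'s20.png',50,5)"
```

```text
t 49.4 tcp [ 0.5464 -0.1871  0.005 ] jaw 77.3 tilt [ 0.026  0.007 -1.   ] open 12.4 F [-0.3  0.7 -0.2] q6 -1.83
  shift tool mm [ 1.4 -0.2 -0. ] turn rad 0.006 shift after turn [ 1.4 -0.2 -0. ]
```

View pics/s20.png

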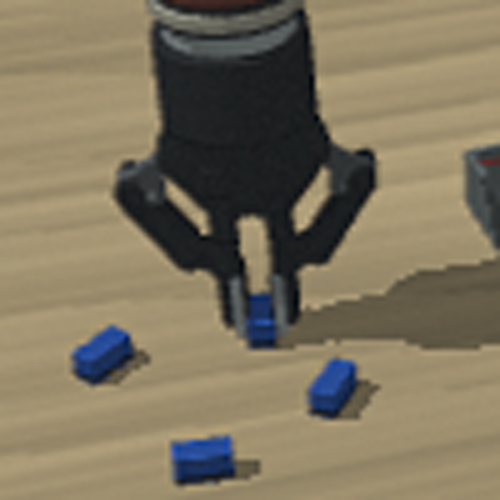

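Call:
apply_moves:
  deltas:
    - [0,0,-0.03,0,-1]
    - [0,0,-0.04,0,-1]
    - [0,0,-0.01,0,-1]
    - [0,0,0,-0.11,-1]
    - [0,0,0,-0.11,-1]
    - [0,0,0,-0.09,-1]
    - [0,0,0,0,-1]
    - [0,0,0,0,-1]

```text
t: 50.45
tool_pos: [0.541, -0.1861, 0.081]
tool_rot: [-0.15, 3.119, 0.015]
contact_force: [0.1, -0.7, -0.3]
opening: 0.0125
```

```bash
python3 -c "
from h import *
go(.483,-.0097,.08,95)"
```

```text
t 50.45 tcp [ 0.541  -0.1861  0.081 ] jaw 95.5 tilt [ 0.019  0.011 -1.   ] open 12.5 F [ 0.1 -0.7 -0.3] q6 -2.14
  shift tool mm [ 40.8 181.1   1.7] turn rad 0.009 shift after turn [ 42.5 180.8   1.7]
```

Call:
apply_moves:
  deltas:
    - [0.007,0.03,0,0,-1]
    - [0.009,0.04,0,0,-1]
    - [0.009,0.04,0,0,-1]
    - [0.009,0.04,0,0,-1]
    - [0.007,0.025,0,0,-1]
    - [0,0,0,0,-1]
    - [0,0,0,0,-1]
    - [0,0,0,0,-1]

```text
t: 51.45
tool_pos: [0.4821, -0.0125, 0.0797]
tool_rot: [-0.135, 3.12, 0.015]
contact_force: [-0.5, -0.4, -1.0]
opening: 0.0127
```

```bash
python3 -c "
from h import *
go(.483,-.0097,.04,95)"
```

```text
t 51.45 tcp [ 0.4821 -0.0125  0.0797] jaw 95.0 tilt [ 0.018  0.01  -1.   ] open 12.7 F [-0.5 -0.4 -1. ] q6 -1.85
  shift tool mm [-0.4  2.4 39.8] turn rad -0.001 shift after turn [-0.4  2.4 39.8]
```

Call:
apply_moves:
  deltas:
    - [0,0.002,0.015,0,-1]
    - [0,0,0.02,0,-1]
    - [0,0,0.015,0,-1]
    - [0,0,0.01,0,-1]
    - [0,0,0.004,0,-1]
    - [0,0,0,0,-1]
    - [0,0,0,0,-1]
    - [0,0,0,0,-1]

```text
t: 52.45
tool_pos: [0.4842, -0.0118, 0.012]
tool_rot: [-0.129, 3.12, 0.015]
contact_force: [-0.6, -0.1, 0.0]
opening: 0.0125
```

```bash
python3 -c "
from h import *
go(.483,-.0097,.01,95)
crop('scene',(.52,-.0,.03),'s21.png',50,5)"
```

```text
t 52.45 tcp [ 0.4842 -0.0118  0.012 ] jaw 94.7 tilt [ 0.019  0.01  -1.   ] open 12.5 F [-0.6 -0.1  0. ] q6 -1.85
  shift tool mm [1.  2.1 2. ] turn rad -0.005 shift after turn [1.  2.1 2. ]
```

View pics/s21.png

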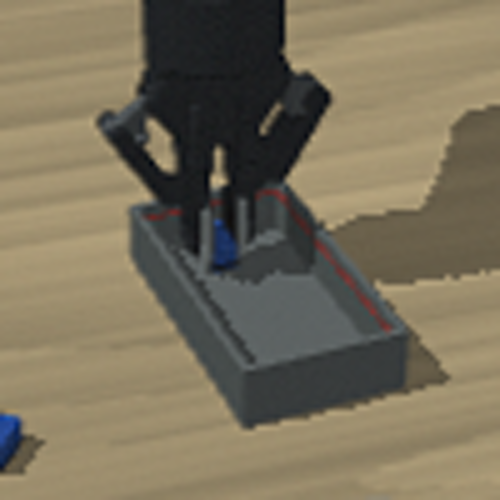

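Call:
apply_moves:
  deltas:
    - [0,0,0.002,0,-1]
    - [0,0,0,0,-1]
    - [0,0,0,0,-0.6]
    - [0,0,0,0,-0.4]
    - [0,0,0,0,-0.3]
    - [0,0,-0.03,0,-0.3]
    - [0,0,-0.05,0,-0.3]
    - [0,0,-0.05,0,-0.3]

```text
t: 53.5
tool_pos: [0.4782, -0.0124, 0.1384]
tool_rot: [-0.129, 3.13, 0.018]
contact_force: [0.3, -0.3, -0.4]
opening: 0.0298
```

```bash
python3 -c "
from h import *
go(.55,-.268,.14,43)
crop('scene',(.52,-.0,.03),'s22.png',50,5); relays('scene')"
```

```text
t 53.5 tcp [ 0.4782 -0.0124  0.1384] jaw 94.7 tilt [ 0.008  0.012 -1.   ] open 29.8 F [ 0.3 -0.3 -0.4] q6 -1.85
  shift tool mm [ -50.5 -260.6   -4.1] turn rad 0.903 shift after turn [-235.9 -121.7   -4.1]
scene 55 [ 0.4865 -0.0128] long deg 4.9 [0.0153 0.0324] zmax 0.0194
scene 74 [ 0.551  -0.2672] long deg 128.9 [0.0156 0.0283] zmax 0.0172
scene 69 [ 0.6119 -0.1642] long deg 143.3 [0.0137 0.0286] zmax 0.0168
scene 79 [ 0.6475 -0.2337] long deg 85.5 [0.0157 0.0259] zmax 0.0175
```

View pics/s22.png

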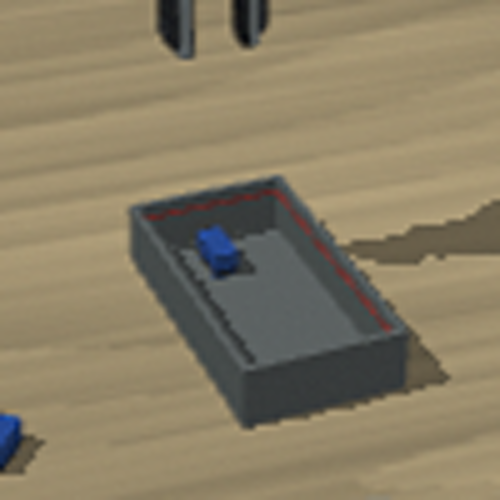

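Call:
apply_moves:
  deltas:
    - [-0.008,-0.04,0,0,-0.2]
    - [-0.01,-0.05,0,0,-0.2]
    - [-0.01,-0.05,0,0,-0.2]
    - [-0.01,-0.05,0,0,-0.2]
    - [-0.01,-0.04,0,0,-0.2]
    - [-0.004,-0.02,0,0,-0.2]
    - [0,0,0,0.15,-0.2]
    - [0,0,0,0.18,-0.2]

```text
t: 54.6
tool_pos: [0.5572, -0.2641, 0.1405]
tool_rot: [0.397, 3.097, 0.024]
contact_force: [0.7, 0.1, 0.3]
opening: 0.0344
```

Call:
apply_moves:
  deltas:
    - [0,0,0,0.18,-0.2]
    - [0,0,0,0.18,-0.2]
    - [0,0,0,0.15,-0.2]
    - [0,0,0,0.08,-0.2]
    - [0,0,0,0,-0.2]
    - [0,0,0.02,0,-0.2]
    - [0,0,0.02,0,-0.2]
    - [0,0,0.02,0,-0.2]

```text
t: 55.6
tool_pos: [0.557, -0.2581, 0.0739]
tool_rot: [1.304, 2.848, 0.035]
contact_force: [1.1, -0.8, -1.0]
opening: 0.0341
```

```bash
python3 -c "
from h import *
go(.55,-.268,.03,41)"
```

```text
t 55.6 tcp [ 0.557  -0.2581  0.0739] jaw 40.8 tilt [ 0.017  0.017 -1.   ] open 34.1 F [ 1.1 -0.8 -1. ] q6 -1.29
  shift tool mm [ -3.  -12.8  43.6] turn rad -0.003 shift after turn [ -2.9 -12.8  43.6]
```

Call:
apply_moves:
  deltas:
    - [-0.002,-0.007,0,0,-0.2]
    - [-0.001,-0.006,0,0,-0.2]
    - [0,0,0,0,-0.2]
    - [0,0,0.015,0,-0.2]
    - [0,0,0.015,0,-0.2]
    - [0,0,0.01,0,-0.2]
    - [0,0,0,0,-0.2]
    - [0,0,0,0,-0.2]

```text
t: 56.6
tool_pos: [0.5479, -0.2682, 0.0279]
tool_rot: [1.305, 2.852, 0.037]
contact_force: [0.4, -0.0, -0.8]
opening: 0.0343
```

```bash
python3 -c "
from h import *
go(.55,-.268,.005,41)
crop('scene',(.545,-.25,.05),'s23.png',50,5)"
```

```text
t 56.6 tcp [ 0.5479 -0.2682  0.0279] jaw 40.8 tilt [ 0.014  0.019 -1.   ] open 34.3 F [ 0.4 -0.  -0.8] q6 -1.31
  shift tool mm [-1.4  1.2 22.9] turn rad -0.003 shift after turn [-1.4  1.2 22.9]
```

View pics/s23.png

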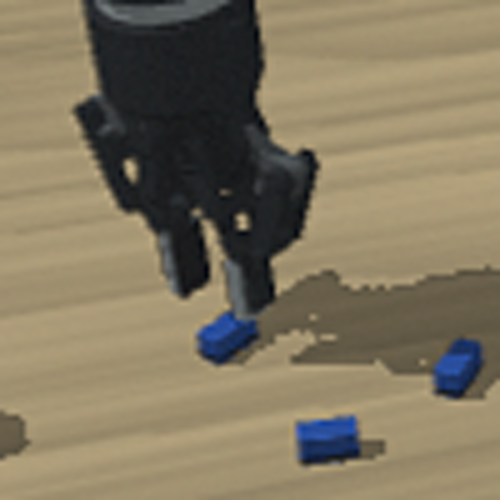

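Call:
apply_moves:
  deltas:
    - [-0.001,0.002,0.01,0,-0.2]
    - [0,0,0.009,0,-0.2]
    - [0,0,0.004,0,-0.2]
    - [0,0,0,0,-0.2]
    - [0,0,0,0,-1]
    - [0,0,0,0,-1]
    - [0,0,0,0,-1]
    - [0,0,0,0,-1]

```text
t: 57.65
tool_pos: [0.5513, -0.2676, 0.0046]
tool_rot: [1.304, 2.85, 0.036]
contact_force: [0.6, -0.1, -0.9]
opening: 0.0123
```

```bash
python3 -c "
from h import *
go(.55,-.268,.005,41)
crop('scene',(.545,-.25,.05),'s24.png',50,5)"
```

```text
t 57.65 tcp [ 0.5513 -0.2676  0.0046] jaw 40.8 tilt [ 0.016  0.018 -1.   ] open 12.3 F [ 0.6 -0.1 -0.9] q6 -1.31
  shift tool mm [ 0.6 -1.3 -0.4] turn rad -0.003 shift after turn [ 0.6 -1.3 -0.4]
```

View pics/s24.png

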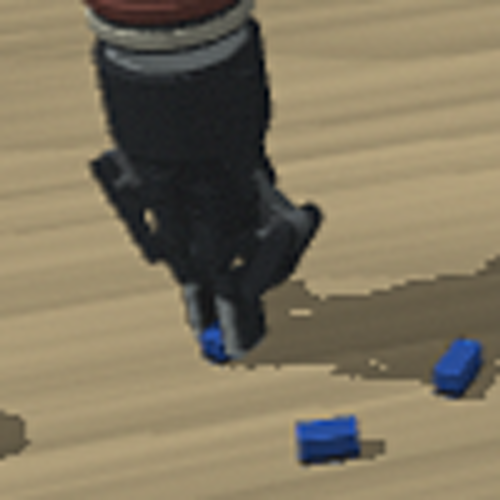

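Call:
apply_moves:
  deltas:
    - [0,0,-0.03,0,-1]
    - [0,0,-0.04,0,-1]
    - [0,0,-0.01,0,-1]
    - [0,0,0,-0.15,-1]
    - [0,0,0,-0.18,-1]
    - [0,0,0,-0.18,-1]
    - [0,0,0,-0.18,-1]
    - [0,0,0,-0.15,-1]

```text
t: 58.7
tool_pos: [0.5466, -0.2669, 0.0795]
tool_rot: [-0.014, 3.133, 0.037]
contact_force: [0.3, -0.2, 0.3]
opening: 0.0124
```

```bash
python3 -c "
from h import *
go(.519,-.0066,.08,95)"
```

```text
t 58.7 tcp [ 0.5466 -0.2669  0.0795] jaw 90.5 tilt [ 0.008  0.023 -1.   ] open 12.4 F [ 0.3 -0.2  0.3] q6 -2.18
  shift tool mm [ 25.3 260.4   5.3] turn rad -0.078 shift after turn [  4.9 261.6   5.3]
```

Call:
apply_moves:
  deltas:
    - [0,0,0,-0.078,-1]
    - [0,0.03,0,0,-1]
    - [0.001,0.05,0.001,0,-1]
    - [0.001,0.055,0.001,0,-1]
    - [0.001,0.055,0.001,0,-1]
    - [0.001,0.045,0.001,0,-1]
    - [0,0.02,0,0,-1]
    - [0,0,0,0,-1]

```text
t: 59.7
tool_pos: [0.5132, -0.0045, 0.071]
tool_rot: [0.139, -3.135, -0.045]
contact_force: [-0.2, -0.4, 0.5]
opening: 0.0124
```

```bash
python3 -c "
from h import *
go(.519,-.0066,.01,95)"
```

```text
t 59.7 tcp [ 0.5132 -0.0045  0.071 ] jaw 95.1 tilt [-0.004  0.028 -1.   ] open 12.4 F [-0.2 -0.4  0.5] q6 -1.84
  shift tool mm [-5.7 -4.3 60.9] turn rad 0.001 shift after turn [-5.7 -4.3 60.9]
```

Call:
apply_moves:
  deltas:
    - [-0.004,-0.002,0.005,0,-1]
    - [-0.002,-0.002,0.015,0,-1]
    - [0,0,0.02,0,-1]
    - [0,0,0.01,0,-1]
    - [0,0,0.006,0,-1]
    - [0,0,0.002,0,-1]
    - [0,0,0,0,-1]
    - [0,0,0,0,-1]

```text
t: 60.7
tool_pos: [0.5201, -0.0108, 0.0088]
tool_rot: [0.13, -3.133, -0.044]
contact_force: [-0.1, 0.5, -0.5]
opening: 0.0125
```

```bash
python3 -c "
from h import *
go(.519,-.0066,.01,95)
crop('scene',(.52,-.0,.03),'s25.png',50,5)"
```

```text
t 60.7 tcp [ 0.5201 -0.0108  0.0088] jaw 94.7 tilt [-0.007  0.028 -1.   ] open 12.5 F [-0.1  0.5 -0.5] q6 -1.85
  shift tool mm [ 0.8  4.3 -1.1] turn rad -0.004 shift after turn [ 0.8  4.3 -1.1]
```

View pics/s25.png

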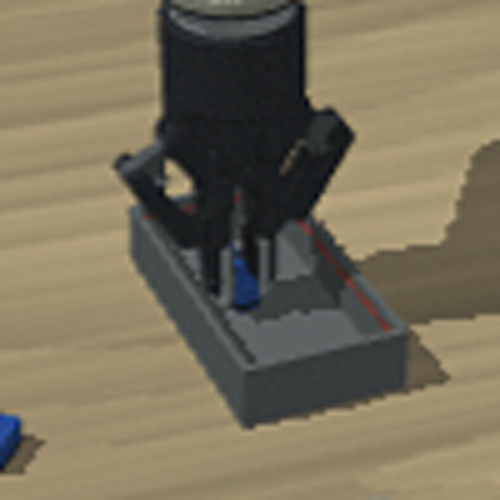

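Call:
apply_moves:
  deltas:
    - [0,0,0,0,-0.6]
    - [0,0,0,0,-0.4]
    - [0,0,0,0,-0.3]
    - [0,0,-0.03,0,-0.3]
    - [0,0,-0.05,0,-0.3]
    - [0,0,-0.02,0,-0.2]
    - [-0.01,-0.02,0,0,-0.2]
    - [-0.02,-0.04,0,0,-0.2]

```text
t: 61.75
tool_pos: [0.5554, -0.0711, 0.1085]
tool_rot: [0.136, -3.131, -0.044]
contact_force: [-0.1, 0.3, 0.3]
opening: 0.0341
```

```bash
python3 -c "
from h import *
go(.6105,-.164,.1,52.5)
crop('scene',(.52,-.0,.03),'s26.png',50,5); relays('scene')"
```

```text
t 61.75 tcp [ 0.5554 -0.0711  0.1085] jaw 95.0 tilt [-0.008  0.028 -1.   ] open 34.1 F [-0.1  0.3  0.3] q6 -1.94
  shift tool mm [-46.9 -97.6   5.4] turn rad 0.741 shift after turn [-100.4  -40.3    5.4]
scene 106 [ 0.5061 -0.0122] long deg 2.3 [0.0152 0.074 ] zmax 0.0211
scene 70 [ 0.6118 -0.1637] long deg 143.7 [0.0138 0.0294] zmax 0.0169
scene 79 [ 0.6472 -0.2334] long deg 83.5 [0.0141 0.0267] zmax 0.0176
```

View pics/s26.png

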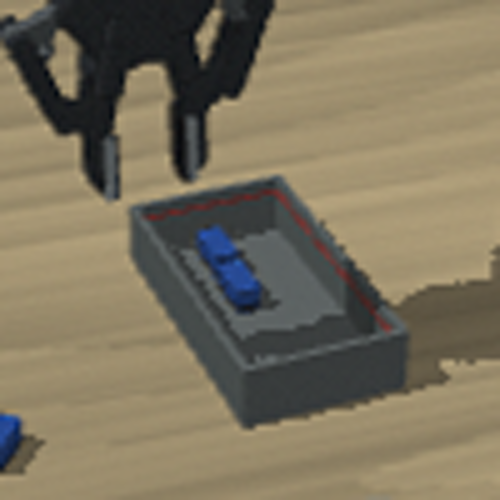

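Both flat. Next relay at (0.611,-0.164).

Call:
apply_moves:
  deltas:
    - [-0.016,-0.03,0,0,-0.2]
    - [-0.016,-0.035,0,0,-0.2]
    - [-0.01,-0.025,0,0,-0.2]
    - [0,0,0,0.16,-0.2]
    - [0,0,0,0.18,-0.2]
    - [0,0,0,0.18,-0.2]
    - [0,0,0,0.15,-0.2]
    - [0,0,0,0.06,-0.2]

```text
t: 62.85
tool_pos: [0.6023, -0.1663, 0.0911]
tool_rot: [-1.033, -2.93, -0.036]
contact_force: [-0.5, -0.1, 0.2]
opening: 0.034
```

```bash
python3 -c "
from h import *
go(.611,-.164,.03,52.5)"
```

```text
t 62.85 tcp [ 0.6023 -0.1663  0.0911] jaw 51.2 tilt [-0.025  0.034 -0.999] open 34.0 F [-0.5 -0.1  0.2] q6 -1.3
  shift tool mm [-7.8  6.6 60.9] turn rad -0.023 shift after turn [-7.9  6.4 60.9]
```

Call:
apply_moves:
  deltas:
    - [-0.005,0.004,0,-0.02,-0.2]
    - [-0.003,0.002,0,0,-0.2]
    - [0,0,0,0,-0.2]
    - [0,0,0.02,0,-0.2]
    - [0,0,0.02,0,-0.2]
    - [0,0,0.015,0,-0.2]
    - [0,0,0.003,0,-0.2]
    - [0,0,0,0,-0.2]

```text
t: 63.85
tool_pos: [0.6085, -0.164, 0.0235]
tool_rot: [-0.995, -2.935, -0.038]
contact_force: [0.2, -0.2, -0.6]
opening: 0.0338
```

```bash
python3 -c "
from h import *
go(.611,-.164,.005,52.5)
crop('scene',(.6,-.17,.05),'s27.png',50,5)"
```

```text
t 63.85 tcp [ 0.6085 -0.164   0.0235] jaw 52.5 tilt [-0.033  0.037 -0.999] open 33.8 F [ 0.2 -0.2 -0.6] q6 -1.32
  shift tool mm [-2.9  1.3 18.4] turn rad 0.0 shift after turn [-2.9  1.3 18.4]
```

View pics/s27.png

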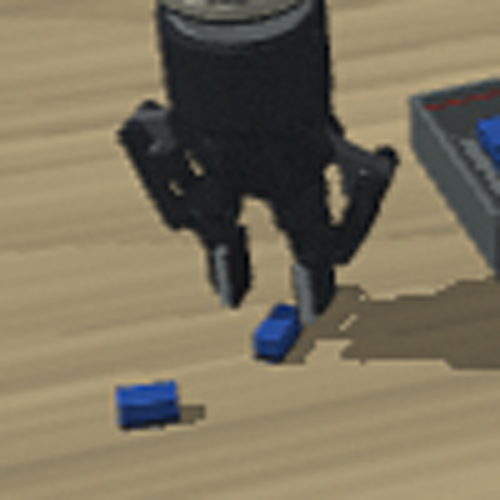

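Call:
apply_moves:
  deltas:
    - [-0.002,0.002,0.008,0,-0.2]
    - [-0.001,0.001,0.007,0,-0.2]
    - [0,0,0.004,0,-0.2]
    - [0,0,0,0,-0.2]
    - [0,0,0,0,-1]
    - [0,0,0,0,-1]
    - [0,0,0,0,-1]
    - [0,0,0,0,-1]

```text
t: 64.9
tool_pos: [0.6141, -0.1634, 0.0056]
tool_rot: [-0.997, -2.939, -0.037]
contact_force: [-0.1, 0.3, -0.2]
opening: 0.0123
```

```bash
python3 -c "
from h import *
go(.611,-.164,.005,52.5)
crop('scene',(.6,-.17,.05),'s28.png',50,5)"
```

```text
t 64.9 tcp [ 0.6141 -0.1634  0.0056] jaw 52.5 tilt [-0.028  0.035 -0.999] open 12.3 F [-0.1  0.3 -0.2] q6 -1.31
  shift tool mm [ 2.1 -2.4  0.7] turn rad 0.0 shift after turn [ 2.1 -2.4  0.7]
```

View pics/s28.png

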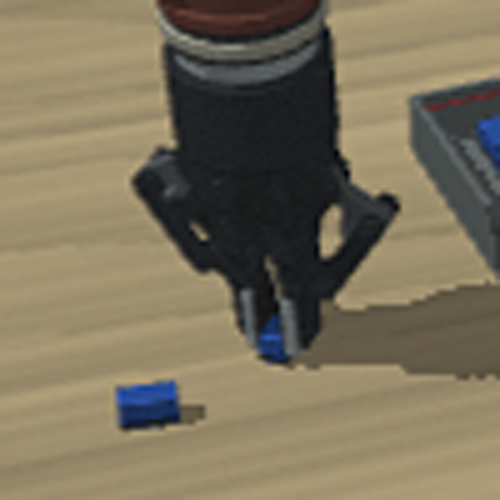

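Call:
apply_moves:
  deltas:
    - [0,0,-0.03,0,-1]
    - [0,0,-0.04,0,-1]
    - [0,0,-0.01,0,-1]
    - [0,0,0,-0.16,-1]
    - [0,0,0,-0.18,-1]
    - [0,0,0,-0.18,-1]
    - [0,0,0,-0.15,-1]
    - [0,0,0,-0.07,-1]

```text
t: 65.95
tool_pos: [0.6123, -0.1646, 0.0799]
tool_rot: [0.172, -3.1, -0.064]
contact_force: [-0.8, -0.7, 0.2]
opening: 0.0124
```

```bash
python3 -c "
from h import *
go(.556,-.0045,.08,95)"
```

```text
t 65.95 tcp [ 0.6123 -0.1646  0.0799] jaw 96.3 tilt [-0.038  0.039 -0.999] open 12.4 F [-0.8 -0.7  0.2] q6 -2.08
  shift tool mm [ 38.2 165.2   8.2] turn rad 0.023 shift after turn [ 41.9 164.3   8.2]
```

Call:
apply_moves:
  deltas:
    - [0,0,0,0.023,-1]
    - [0.007,0.03,0.001,0,-1]
    - [0.011,0.045,0.001,0,-1]
    - [0.011,0.045,0.001,0,-1]
    - [0.009,0.03,0.001,0,-1]
    - [0.003,0.01,0,0,-1]
    - [0,0,0,0,-1]
    - [0,0,0,0,-1]

```text
t: 66.95
tool_pos: [0.5547, -0.0054, 0.0785]
tool_rot: [0.11, -3.096, -0.065]
contact_force: [0.7, -0.5, 0.8]
opening: 0.0125
```

```bash
python3 -c "
from h import *
go(.556,-.0045,.01,95)"
```

```text
t 66.95 tcp [ 0.5547 -0.0054  0.0785] jaw 94.0 tilt [-0.044  0.04  -0.998] open 12.5 F [ 0.7 -0.5  0.8] q6 -1.81
  shift tool mm [-4.2 -2.1 68.3] turn rad -0.017 shift after turn [-4.2 -2.2 68.3]
```

Call:
apply_moves:
  deltas:
    - [-0.002,-0.001,0.01,-0.017,-1]
    - [-0.002,-0.001,0.025,0,-1]
    - [0,0,0.02,0,-1]
    - [0,0,0.008,0,-1]
    - [0,0,0.003,0,-1]
    - [0,0,0,0,-1]
    - [0,0,0,0,-1]
    - [0,0,0,0,-1]

```text
t: 67.95
tool_pos: [0.5595, -0.0092, 0.0106]
tool_rot: [0.131, -3.1, -0.063]
contact_force: [-0.2, -1.2, 0.1]
opening: 0.0123
```

```bash
python3 -c "
from h import *
go(.556,-.0045,.01,95)
crop('scene',(.52,-.0,.03),'s29.png',50,5)"
```

```text
t 67.95 tcp [ 0.5595 -0.0092  0.0106] jaw 94.8 tilt [-0.04   0.039 -0.998] open 12.3 F [-0.2 -1.2  0.1] q6 -1.84
  shift tool mm [3.1 4.9 1. ] turn rad -0.004 shift after turn [3.1 4.9 1. ]
```

View pics/s29.png

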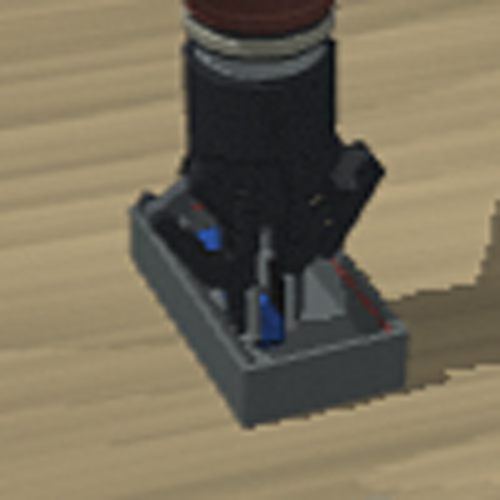

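Call:
apply_moves:
  deltas:
    - [0,0,0,0,-0.6]
    - [0,0,0,0,-0.4]
    - [0,0,0,0,-0.3]
    - [0,0,-0.03,0,-0.3]
    - [0,0,-0.05,0,-0.3]
    - [0,0,-0.02,0,-0.2]
    - [-0.02,-0.03,0,0,-0.2]
    - [-0.025,-0.05,0,0,-0.2]

```text
t: 69.0
tool_pos: [0.6151, -0.0874, 0.109]
tool_rot: [0.139, -3.1, -0.063]
contact_force: [0.7, 0.1, 0.6]
opening: 0.0341
```

```bash
python3 -c "
from h import *
go(.6455,-.233,.1,-6)
crop('scene',(.52,-.0,.03),'s30.png',50,5); relays('scene')"
```

```text
t 69.0 tcp [ 0.6151 -0.0874  0.109 ] jaw 95.1 tilt [-0.04   0.039 -0.998] open 34.1 F [0.7 0.1 0.6] q6 -1.94
  shift tool mm [ -17.4 -147.9    2.1] turn rad -1.377 shift after turn [141.8 -45.6   2.1]
scene 163 [ 0.5266 -0.0114] long deg 2.1 [0.0154 0.1097] zmax 0.0219
scene 80 [ 0.6471 -0.2335] long deg 84.3 [0.0144 0.0258] zmax 0.0164
```

View pics/s30.png

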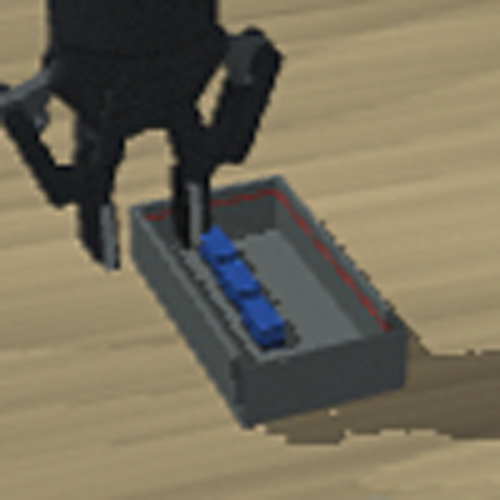

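Call:
apply_moves:
  deltas:
    - [-0.003,-0.04,0,0,-0.2]
    - [-0.005,-0.05,0,0,-0.2]
    - [-0.005,-0.045,0,0,-0.2]
    - [0,0,0,0.17,-0.2]
    - [0,0,0,0.18,-0.2]
    - [0,0,0,0.18,-0.2]
    - [0,0,0,0.18,-0.2]
    - [0,0,0,0.18,-0.2]

```text
t: 70.1
tool_pos: [0.6389, -0.2257, 0.0998]
tool_rot: [-1.251, -2.819, -0.032]
contact_force: [0.0, 1.2, 0.6]
opening: 0.0339
```

Call:
apply_moves:
  deltas:
    - [0,0,0,0.18,-0.2]
    - [0,0,0,0.18,-0.2]
    - [0,0,0,0.18,-0.2]
    - [0,0,0,0.18,-0.2]
    - [0,0,0,0.12,-0.2]
    - [0,0,0,0,-0.2]
    - [0,0,0,0,-0.2]
    - [0,0,0,0,-0.2]

```text
t: 71.1
tool_pos: [0.6364, -0.2209, 0.0977]
tool_rot: [-2.309, -2.031, 0.01]
contact_force: [0.5, 0.5, 0.3]
opening: 0.0342
```

```bash
python3 -c "
from h import *
go(.6455,-.233,.03,-6); relays('scene')"
```

```text
t 71.1 tcp [ 0.6364 -0.2209  0.0977] jaw 172.7 tilt [-0.049  0.046 -0.998] open 34.2 F [0.5 0.5 0.3] q6 -0.33
  shift tool mm [-13.5  14.2  66.5] turn rad -0.022 shift after turn [-13.8  13.9  66.5]
scene 163 [ 0.5265 -0.0114] long deg 2.2 [0.0156 0.1112] zmax 0.0219
scene 79 [ 0.6474 -0.2333] long deg 84.9 [0.0139 0.027 ] zmax 0.0163
```

Call:
apply_moves:
  deltas:
    - [-0.007,0.007,0,-0.02,-0.2]
    - [-0.006,0.006,0,0,-0.2]
    - [0,0,0,0,-0.2]
    - [0,0,0.03,0,-0.2]
    - [0,0,0.03,0,-0.2]
    - [0,0,0,0,-0.2]
    - [0,0,0,0,-0.2]
    - [0,0,0,0,-0.2]

```text
t: 72.15
tool_pos: [0.6482, -0.2356, 0.0388]
tool_rot: [-2.291, -2.059, 0.005]
contact_force: [0.8, 0.9, 0.2]
opening: 0.0342
```

```bash
python3 -c "
from h import *
go(.6460,-.233,.005,-5.5)
crop('scene',(.64,-.22,.05),'s31.png',50,5)"
```

```text
t 72.15 tcp [ 0.6482 -0.2356  0.0388] jaw 174.0 tilt [-0.044  0.043 -0.998] open 34.2 F [0.8 0.9 0.2] q6 -0.36
  shift tool mm [ 1.  -0.9 33.9] turn rad -0.01 shift after turn [ 1.1 -0.9 33.9]
```

View pics/s31.png

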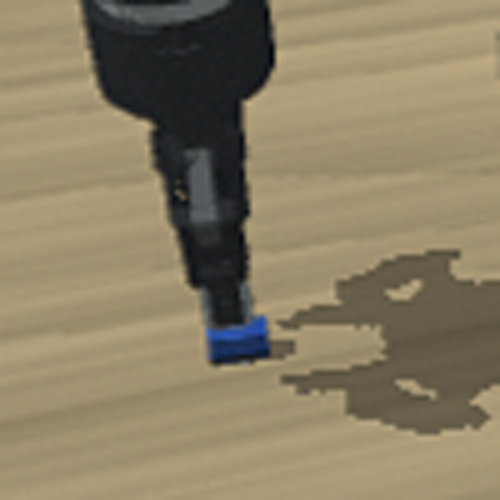

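Call:
apply_moves:
  deltas:
    - [0.001,-0.001,0.015,-0.01,-0.2]
    - [0,0,0.012,0,-0.2]
    - [0,0,0.006,0,-0.2]
    - [0,0,0,0,-0.2]
    - [0,0,0,0,-1]
    - [0,0,0,0,-1]
    - [0,0,0,0,-1]
    - [0,0,0,0,-1]

```text
t: 73.2
tool_pos: [0.6472, -0.2336, 0.0059]
tool_rot: [-2.282, -2.074, 0.003]
contact_force: [-0.0, 0.1, -0.3]
opening: 0.0123
```

```bash
python3 -c "
from h import *
go(.6460,-.233,.005,-5.5)
crop('scene',(.64,-.22,.05),'s32.png',50,5)"
```

```text
t 73.2 tcp [ 0.6472 -0.2336  0.0059] jaw 174.6 tilt [-0.04   0.042 -0.998] open 12.3 F [-0.   0.1 -0.3] q6 -0.37
  shift tool mm [ 0.4 -1.2  1. ] turn rad 0.001 shift after turn [ 0.4 -1.2  1. ]
```

View pics/s32.png

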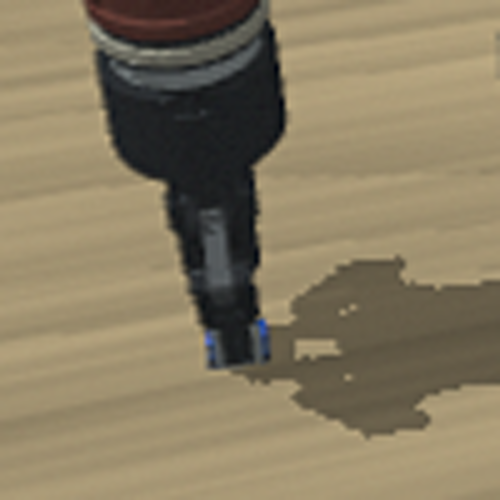

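Call:
apply_moves:
  deltas:
    - [0,0,-0.03,0,-1]
    - [0,0,-0.04,0,-1]
    - [0,0,-0.01,0,-1]
    - [0,0,0,0.17,-1]
    - [0,0,0,0.18,-1]
    - [0,0,0,0.18,-1]
    - [0,0,0,0.18,-1]
    - [0,0,0,0.18,-1]

```text
t: 74.25
tool_pos: [0.6468, -0.2352, 0.0802]
tool_rot: [-2.965, -0.846, 0.053]
contact_force: [0.2, 0.5, -0.2]
opening: 0.0126
```

Call:
apply_moves:
  deltas:
    - [0,0,0,0.18,-1]
    - [0,0,0,0.18,-1]
    - [0,0,0,0.12,-1]
    - [0,0,0,0,-1]
    - [0,0,0,0,-1]
    - [0,0,0,0,-1]
    - [0,0,0,0,-1]
    - [0,0,0,0,-1]

```text
t: 75.25
tool_pos: [0.6429, -0.2332, 0.0721]
tool_rot: [-3.086, -0.099, 0.088]
contact_force: [0.6, 0.1, -0.3]
opening: 0.0128
```

```bash
python3 -c "
from h import *
go(.595,-.004,.08,95)
crop('scene',(.64,-.22,.08),'s33.png',50,5)
d=ctrl.get_image('top'); P=cloud(d)
m=(P[...,2]>.03)&(P[...,2]<.042)&(P[...,0]>.43)&(P[...,0]<.65)&(abs(P[...,1])<.08)
print(cv2.minAreaRect((P[m][:,:2]*1000).astype(np.float32)))
m=(P[...,2]>.03)&(P[...,2]<.045)&(P[...,0]>.5)&(P[...,0]<.65)&(abs(P[...,1]-.21)<.04)
print('lidbar',P[m].mean(0),cv2.minAreaRect((P[m][:,:2]*1000).astype(np.float32)))
"
```

```text
t 75.25 tcp [ 0.6429 -0.2332  0.0721] jaw 93.6 tilt [-0.059  0.051 -0.997] open 12.8 F [ 0.6  0.1 -0.3] q6 1.04
  shift tool mm [ -33.2 -231.8    6.5] turn rad -0.025 shift after turn [ -27.5 -232.6    6.5]
((536.4494018554688, -4.611660003662109), (167.96127319335938, 91.95223236083984), 4.759601593017578)
lidbar [0.56899356 0.21584955 0.03836353] ((568.9606323242188, 216.68687438964844), (12.196168899536133, 47.831241607666016), 81.62860870361328)
```

View pics/s33.png

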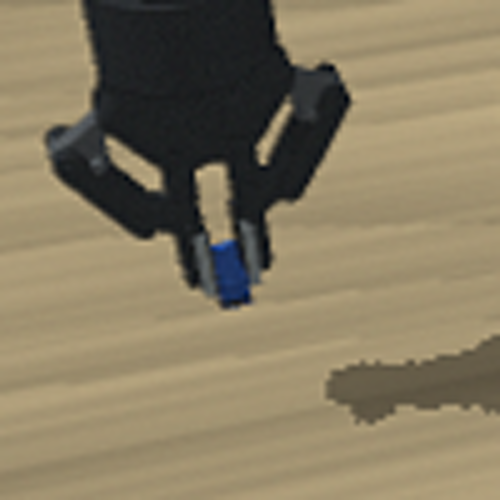

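Call:
apply_moves:
  deltas:
    - [0,0,0,-0.025,-1]
    - [-0.004,-0.03,0.001,0,-1]
    - [-0.006,-0.05,0.001,0,-1]
    - [-0.006,-0.055,0.001,0,-1]
    - [-0.006,-0.05,0.001,0,-1]
    - [-0.004,-0.035,0.001,0,-1]
    - [-0.001,-0.01,0,0,-1]
    - [0,0,0,0,-1]

```text
t: 76.35
tool_pos: [0.5951, -0.0021, 0.083]
tool_rot: [-3.085, -0.146, 0.08]
contact_force: [0.7, 0.0, -0.4]
opening: 0.0126
```

```bash
python3 -c "
from h import *
go(.595,-.004,.01,95)"
```

```text
t 76.35 tcp [ 0.5951 -0.0021  0.083 ] jaw 95.3 tilt [-0.054  0.049 -0.997] open 12.6 F [ 0.7  0.  -0.4] q6 1.32
  shift tool mm [ 3.3  5.8 72.8] turn rad 0.006 shift after turn [ 3.4  5.8 72.8]
```

Call:
apply_moves:
  deltas:
    - [0.004,0.003,0.01,0,-1]
    - [0.003,0.003,0.02,0,-1]
    - [0,0,0.02,0,-1]
    - [0,0,0.01,0,-1]
    - [0,0,0.004,0,-1]
    - [0,0,0,0,-1]
    - [0,0,0,0,-1]
    - [0,0,0,0,-1]

```text
t: 77.35
tool_pos: [0.5996, -0.0083, 0.0126]
tool_rot: [-3.086, -0.139, 0.082]
contact_force: [-0.1, -0.3, -0.4]
opening: 0.0124
```

```bash
python3 -c "
from h import *
go(.598,-.004,.01,95)
crop('scene',(.55,-.0,.03),'s34.png',50,5)"
```

```text
t 77.35 tcp [ 0.5996 -0.0083  0.0126] jaw 95.1 tilt [-0.055  0.049 -0.997] open 12.4 F [-0.1 -0.3 -0.4] q6 1.31
  shift tool mm [-1.1 -4.3  2.9] turn rad 0.001 shift after turn [-1.1 -4.2  2.9]
```

View pics/s34.png

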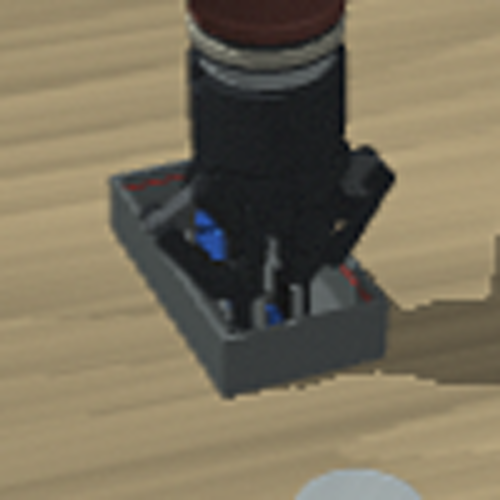

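Call:
apply_moves:
  deltas:
    - [-0.001,-0.004,0,0,-1]
    - [0,0,0,0,-1]
    - [0,0,0,0,-0.6]
    - [0,0,0,0,-0.4]
    - [0,0,0,0,-0.3]
    - [0,0,-0.03,0,-0.3]
    - [0,0,-0.05,0,-0.3]
    - [0,0,-0.04,0,-0.3]

```text
t: 78.4
tool_pos: [0.602, -0.0095, 0.1314]
tool_rot: [-3.084, -0.139, 0.096]
contact_force: [0.7, -0.2, 0.3]
opening: 0.0297
```

```bash
python3 -c "
from h import *
go(.569,.216,.14,81.6+0)
crop('scene',(.55,-.0,.03),'s35.png',50,5);relays('scene')"
```

```text
t 78.4 tcp [ 0.602  -0.0095  0.1314] jaw 95.1 tilt [-0.064  0.05  -0.997] open 29.7 F [ 0.7 -0.2  0.3] q6 1.31
  shift tool mm [ -12.6 -227.7    4.8] turn rad 0.235 shift after turn [ -65.3 -218.4    4.8]
scene 182 [ 0.5335 -0.0107] long deg 2.8 [0.0155 0.1302] zmax 0.0329
```

View pics/s35.png

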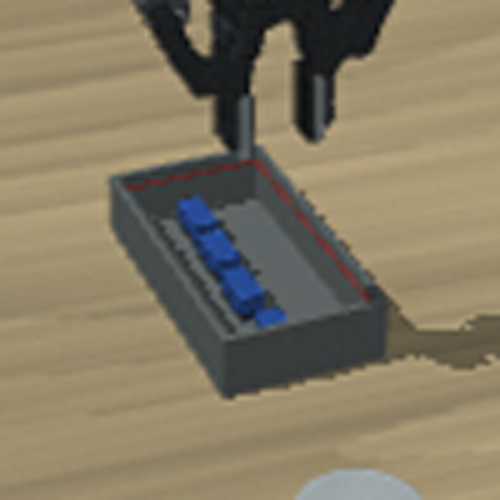

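Call:
apply_moves:
  deltas:
    - [0,0,0,0.12,0]
    - [0,0,0,0.115,0]
    - [-0.008,-0.03,0,0,0]
    - [-0.012,-0.045,0,0,0]
    - [-0.014,-0.05,0,0,0]
    - [-0.014,-0.05,0,0,0]
    - [-0.01,-0.035,0,0,0]
    - [0,0,0,0,0]

```text
t: 79.5
tool_pos: [0.577, 0.2111, 0.141]
tool_rot: [-3.087, 0.242, 0.102]
contact_force: [0.4, -0.8, 0.3]
opening: 0.0424
```

```bash
python3 -c "
from h import *
go(.569,.216,.14,81.6); print(ctrl.get_obs()['q'].round(3))
d=snap('top','t36.png'); relays('top')
crop('top',(.537,-.005,.03),'t36c.png',40,7)
P=cloud(d)
m=(P[...,2]>.012)&(P[...,2]<.03)&(abs(P[...,0]-.537)<.07)&(abs(P[...,1]+.006)<.025)
for a in np.arange(.465,.62,.012):
    k=m&(P[...,0]>=a)&(P[...,0]<a+.012); print(a.round(3),k.sum(),np.round(P[k][:,2].max(),4) if k.any() else '')
"
```

```text
t 79.5 tcp [0.577  0.2111 0.141 ] jaw 81.0 tilt [-0.062  0.048 -0.997] open 42.4 F [ 0.4 -0.8  0.3] q6 1.92
  shift tool mm [-8.5 -3.6  1.8] turn rad -0.011 shift after turn [-8.5 -3.7  1.8]
[0.202 0.126 1.691 0.061 1.377 1.916]
top 54 [ 0.5975 -0.0046] long deg 3.9 [0.0152 0.0293] zmax 0.0234
top 54 [ 0.5567 -0.0096] long deg 5.3 [0.0152 0.0268] zmax 0.0241
top 56 [ 0.5182 -0.011 ] long deg 5.8 [0.0151 0.0277] zmax 0.0225
top 55 [ 0.4819 -0.0123] long deg 6.1 [0.0151 0.027 ] zmax 0.0229
0.465 14 0.02
0.477 23 0.0221
0.489 12 0.0218
0.501 15 0.0213
0.513 25 0.0238
0.525 12 0.0215
0.537 14 0.023
0.549 23 0.023
0.561 16 0.0235
0.573 4 0.0199
0.585 20 0.0228
0.597 21 0.0213
0.609 0
```

View pics/t36c.png

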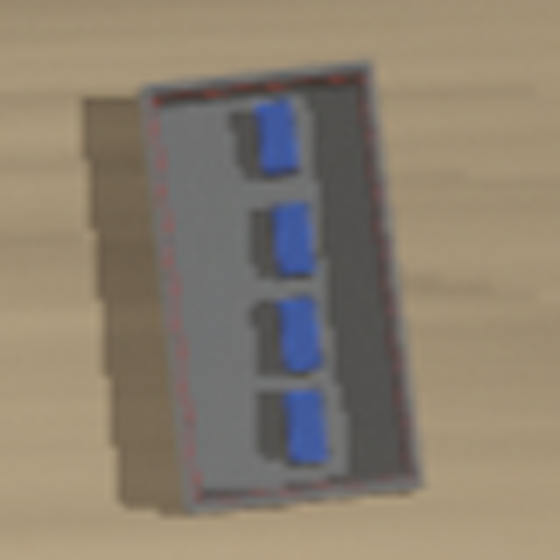

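Call:
apply_moves:
  deltas:
    - [0,0,-0.06,0,0]
    - [0,0,-0.06,0,0]
    - [0,0,-0.03,0,0]
    - [0,0,0,0,0]
    - [0.03,0,0,0,0]
    - [0.04,0,0,0,0]
    - [0.03,0,0,0,0]
    - [0,0,0,0,0]

```text
t: 80.65
tool_pos: [0.686, 0.1736, 0.2735]
tool_rot: [-3.09, 0.268, 0.127]
contact_force: [-0.6, 0.3, -0.3]
opening: 0.0423
```

```bash
python3 -c "
from h import *
go(.569,.216,.14,81.6); print(ctrl.get_obs()['q'].round(3))"
```

```text
t 80.65 tcp [0.686  0.1736 0.2735] jaw 80.0 tilt [-0.078  0.044 -0.996] open 42.3 F [-0.6  0.3 -0.3] q6 1.87
  shift tool mm [-110.8  -17.5  144. ] turn rad -0.028 shift after turn [-110.3  -20.5  144. ]
[0.122 0.267 1.306 0.053 1.64  1.867]
```

Call:
apply_moves:
  deltas:
    - [-0.05,0,0,0,0]
    - [-0.05,0,0.03,0,0]
    - [0,0,0.06,0,0]
    - [0,0,0.025,0,0]
    - [0,0,0,0,0]
    - [0,0,0,0,0]
    - [0,0,0,0,0]
    - [0,0,0,0,0]

```text
t: 81.65
tool_pos: [0.5697, 0.1933, 0.1576]
tool_rot: [-3.091, 0.274, 0.143]
contact_force: [0.5, 0.2, 0.2]
opening: 0.0426
```

```bash
python3 -c "
from h import *
go(.569,.216,.14,81.6); print(ctrl.get_obs()['q'].round(3))"
```

```text
t 81.65 tcp [0.5697 0.1933 0.1576] jaw 79.8 tilt [-0.089  0.043 -0.995] open 42.6 F [0.5 0.2 0.2] q6 1.91
  shift tool mm [ -2.9 -21.7  18.6] turn rad -0.032 shift after turn [ -2.2 -21.8  18.6]
[0.176 0.1   1.691 0.059 1.431 1.914]
```

Call:
apply_moves:
  deltas:
    - [0,0,-0.06,0,0]
    - [0,0,-0.06,0,0]
    - [0,0,-0.06,0,0]
    - [0,0,0,0,0]
    - [0,0,0.02,0,0]
    - [0,0,0.02,0,0]
    - [0,0,0.02,0,0]
    - [0,0,0.02,0,0]

```text
t: 82.65
tool_pos: [0.5782, 0.1885, 0.2566]
tool_rot: [-3.091, 0.275, 0.144]
contact_force: [0.2, 0.0, -0.5]
opening: 0.0427
```

```bash
python3 -c "
from h import *
go(.569,.216,.14,81.6); print(ctrl.get_obs()['q'].round(3))"
```

```text
t 82.65 tcp [0.5782 0.1885 0.2566] jaw 79.7 tilt [-0.089  0.043 -0.995] open 42.7 F [ 0.2  0.  -0.5] q6 1.91
  shift tool mm [ -2.6 -22.3 118. ] turn rad -0.032 shift after turn [ -1.9 -22.4 118. ]
[0.166 0.048 1.578 0.057 1.597 1.914]
```

Call:
apply_moves:
  deltas:
    - [0,0,0.02,0,0]
    - [0,0,0.02,0,0]
    - [0,0,0.02,0,0]
    - [0,0,0.02,0,0]
    - [0,0,0.01,0,0]
    - [0,0,0,0,0]
    - [0,0,0,0,0]
    - [0,0,0,0,0]

```text
t: 83.65
tool_pos: [0.568, 0.1925, 0.1577]
tool_rot: [-3.092, 0.275, 0.151]
contact_force: [-0.3, -0.6, 0.2]
opening: 0.043
```

```bash
python3 -c "
from h import *
go(.569,.216,.14,81.6); print(ctrl.get_obs()['q'].round(3))"
```

```text
t 83.65 tcp [0.568  0.1925 0.1577] jaw 79.8 tilt [-0.094  0.042 -0.995] open 43.0 F [-0.3 -0.6  0.2] q6 1.91
  shift tool mm [ -1.3 -22.8  18.5] turn rad -0.032 shift after turn [ -0.6 -22.9  18.5]
[0.176 0.099 1.692 0.058 1.436 1.914]
```

```bash
python3 -c "
from h import *
s=crop('scene',(.57,.2,.06),'s37.png',55,5); Q=cloud(s)
m=(Q[...,2]>.035)&(Q[...,2]<.045)&(abs(Q[...,0]-.57)<.06)&(abs(Q[...,1]-.215)<.03)
print(m.sum(),Q[m].mean(0).round(4),cv2.minAreaRect((Q[m][:,:2]*1000).astype(np.float32)))
m=(Q[...,2]>.008)&(Q[...,2]<.0155)&(abs(Q[...,0]-.57)<.12)&(abs(Q[...,1]-.215)<.08)
print(m.sum(),cv2.minAreaRect((Q[m][:,:2]*1000).astype(np.float32)))
"
```

```text
49 [0.5751 0.2165 0.0377] ((574.1499633789062, 216.95779418945312), (12.22557544708252, 47.277400970458984), 81.3384780883789)
1033 ((550.970947265625, 220.97479248046875), (95.51185607910156, 216.64019775390625), 80.85173797607422)
```

View pics/s37.png

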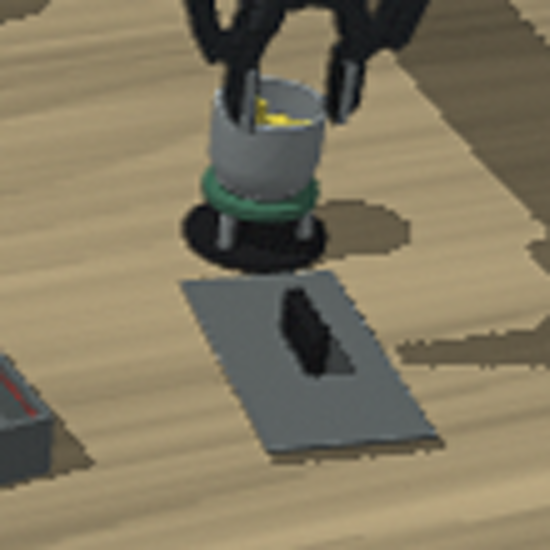

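Call:
apply_moves:
  deltas:
    - [0,-0.012,0,-0.03,0]
    - [0,-0.011,0,0,0]
    - [0,0,0,0,0]
    - [0,0,0.03,0,0]
    - [0,0,0.03,0,0]
    - [0,0,0,0,0]
    - [0,0,0,0,0]
    - [0,0,0,0,0]

```text
t: 84.7
tool_pos: [0.5695, 0.2211, 0.1024]
tool_rot: [-3.093, 0.223, 0.138]
contact_force: [0.0, 0.2, -0.2]
opening: 0.0426
```

```bash
python3 -c "
from h import *
go(.5715,.2167,.06,81.4)"
```

```text
t 84.7 tcp [0.5695 0.2211 0.1024] jaw 81.7 tilt [-0.086  0.043 -0.995] open 42.6 F [ 0.   0.2 -0.2] q6 1.92
  shift tool mm [ 6.4  5.3 41.8] turn rad 0.005 shift after turn [ 6.5  5.3 41.8]
```

Call:
apply_moves:
  deltas:
    - [0.004,0.003,0,0,0]
    - [0.003,0.002,0,0,0]
    - [0,0,0,0,0]
    - [0,0,0.02,0,0]
    - [0,0,0.02,0,0]
    - [0,0,0.005,0,0]
    - [0,0,0,0,0]
    - [0,0,0,0,0]

```text
t: 85.7
tool_pos: [0.5724, 0.2167, 0.0542]
tool_rot: [-3.093, 0.223, 0.137]
contact_force: [-0.3, -0.0, -0.0]
opening: 0.0426
```

```bash
python3 -c "
from h import *
go(.5715,.2167,.017,81.4)
s=crop('scene',(.57,.2,.06),'s38.png',50,5)"
```

```text
t 85.7 tcp [0.5724 0.2167 0.0542] jaw 81.7 tilt [-0.085  0.044 -0.995] open 42.6 F [-0.3 -0.  -0. ] q6 1.91
  shift tool mm [ 2.5  1.3 37.1] turn rad 0.005 shift after turn [ 2.5  1.2 37.1]
```

View pics/s38.png

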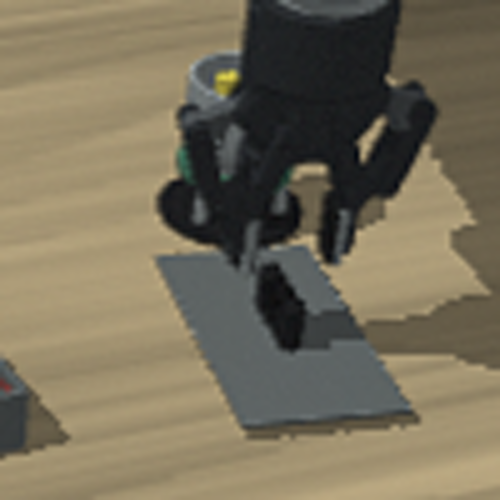

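Call:
apply_moves:
  deltas:
    - [0.002,0.001,0.015,0.005,0]
    - [0,0,0.013,0,0]
    - [0,0,0.006,0,0]
    - [0,0,0,0,0]
    - [0,0,0,0,-1]
    - [0,0,0,0,-1]
    - [0,0,0,0,-1]
    - [0,0,0,0,-1]
  grip_force: 80

```text
t: 86.75
tool_pos: [0.5725, 0.2171, 0.0199]
tool_rot: [-3.093, 0.231, 0.133]
contact_force: [-0.2, -0.4, -0.0]
opening: 0.0102
```

```bash
python3 -c "
from h import *
go(.5715,.2167,.017,81.4)
s=crop('scene',(.57,.2,.06),'s39.png',50,5)"
```

```text
t 86.75 tcp [0.5725 0.2171 0.0199] jaw 81.4 tilt [-0.082  0.044 -0.996] open 10.2 F [-0.2 -0.4 -0. ] q6 1.91
  shift tool mm [-0.7  0.6  2.9] turn rad -0.0 shift after turn [-0.7  0.6  2.9]
```

View pics/s39.png

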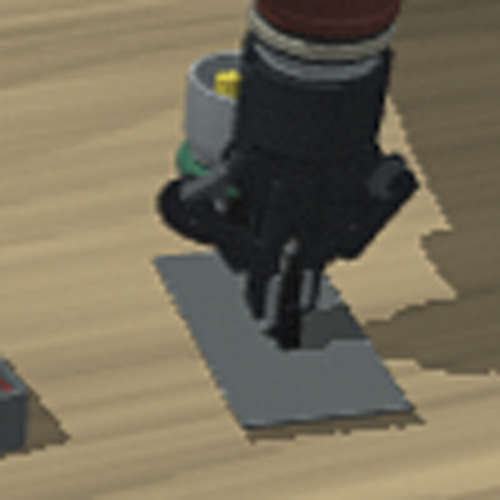

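Call:
apply_moves:
  deltas:
    - [0,0,-0.01,0,-1]
    - [0,0,-0.02,0,-1]
    - [0,0,-0.025,0,-1]
    - [0,0,-0.015,0,-1]
    - [0,0,0,0,-1]
    - [0,0.03,0,0,-1]
    - [0,0.03,0,0,-1]
    - [0,0,0,0,-1]

```text
t: 87.8
tool_pos: [0.5695, 0.1536, 0.0927]
tool_rot: [-3.092, 0.229, 0.131]
contact_force: [-0.7, 0.4, -1.3]
opening: 0.0104
```

```bash
python3 -c "
from h import *
go(.5375,-.005,.085,94.8)
s=crop('scene',(.57,.15,.08),'s40.png',60,5)"
```

```text
t 87.8 tcp [0.5695 0.1536 0.0927] jaw 81.4 tilt [-0.081  0.044 -0.996] open 10.4 F [-0.7  0.4 -1.3] q6 1.81
  shift tool mm [ -7.8 161.7   3.3] turn rad -0.233 shift after turn [-44.9 155.6   3.3]
```

View pics/s40.png

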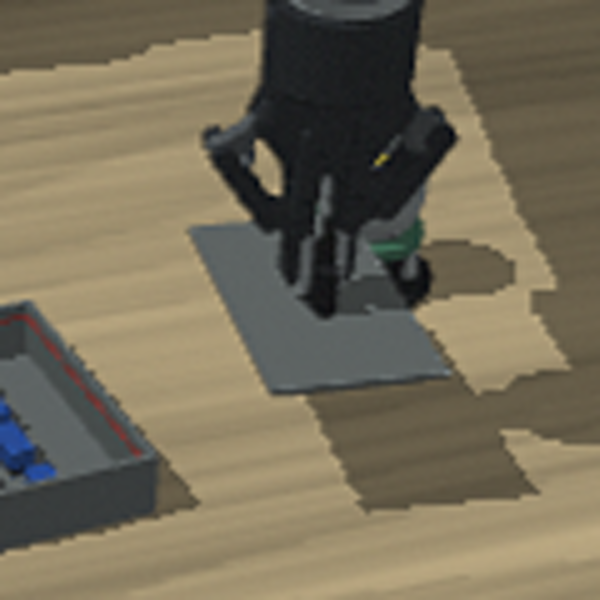

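Call:
apply_moves:
  deltas:
    - [0,0,0,-0.12,-1]
    - [0,0,0,-0.113,-1]
    - [0,0,0,0,-1]
    - [-0.009,0.03,0,0,-1]
    - [-0.012,0.04,0,0,-1]
    - [-0.012,0.04,0,0,-1]
    - [-0.008,0.025,0,0,-1]
    - [0,0,0,0,-1]

```text
t: 88.85
tool_pos: [0.5401, 0.0184, 0.0869]
tool_rot: [-3.086, -0.136, 0.125]
contact_force: [-1.0, -0.1, -0.9]
opening: 0.0102
```

```bash
python3 -c "
from h import *
go(.5375,-.005,.06,94.8)
s=crop('scene',(.54,.0,.06),'s41.png',60,5)
Q=cloud(s)
m=(Q[...,2]>.04)&(Q[...,2]<.1)&(abs(Q[...,0]-.54)<.11)&(abs(Q[...,1])<.08)&(s['img'].max(2)>70)&(np.ptp(s['img'],axis=2)<25)
p=Q[m]; 
for _ in range(6):
    A=np.c_[p[:,:2]-[.54,0],np.ones(len(p))]; q=np.linalg.lstsq(A,p[:,2],rcond=None)[0]; p=p[abs(A@q-p[:,2])<.004]
print('plane slope',q.round(4),len(p),cv2.minAreaRect((p[:,:2]*1000).astype(np.float32)))
"
```

```text
t 88.85 tcp [0.5401 0.0184 0.0869] jaw 94.9 tilt [-0.083  0.047 -0.995] open 10.2 F [-1.  -0.1 -0.9] q6 1.35
  shift tool mm [-2.5 24.5 25.9] turn rad 0.002 shift after turn [-2.5 24.5 25.9]
plane slope [0.0089 0.0425 0.0778] 869 ((539.8206176757812, 18.59337615966797), (173.76551818847656, 96.2233657836914), 4.903689861297607)
```

View pics/s41.png

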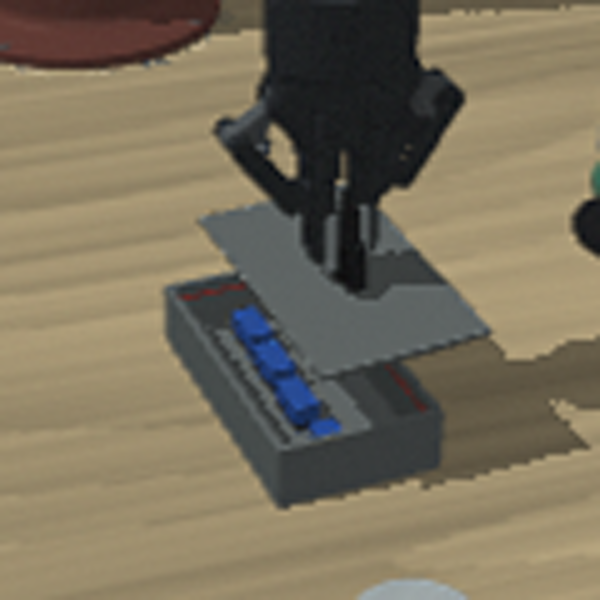

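Call:
apply_moves:
  deltas:
    - [0,0.01,0,0,-1]
    - [-0.001,0.012,0,0,-1]
    - [0,0.002,0,0,-1]
    - [0,0,0,0,-1]
    - [0,0,0.01,0,-1]
    - [0,0,0.01,0,-1]
    - [0,0,0,0,-1]
    - [0,0,0,0,-1]

```text
t: 89.9
tool_pos: [0.5398, -0.0023, 0.0636]
tool_rot: [-3.084, -0.141, 0.126]
contact_force: [0.5, -0.7, -0.7]
opening: 0.0104
```

```bash
cat >> h.py <<'E'
def lid(s):
    Q=cloud(s)
    m=(Q[...,2]>.037)&(Q[...,2]<.1)&(abs(Q[...,0]-.54)<.12)&(abs(Q[...,1])<.08)&(s['img'].max(2)>70)&(np.ptp(s['img'],axis=2)<25)
    p=Q[m]
    for _ in range(6):
        A=np.c_[p[:,:2]-[.54,0],np.ones(len(p))]; q=np.linalg.lstsq(A,p[:,2],rcond=None)[0]; p=p[abs(A@q-p[:,2])<.004]
    print('lid slope',q.round(4),len(p),cv2.minAreaRect((p[:,:2]*1000).astype(np.float32)))
E
python3 -c "
from h import *
go(.539,-.005,.048,94.8)
s=crop('scene',(.54,.0,.06),'s42.png',60,5); lid(s)"
```

```text
t 89.9 tcp [ 0.5398 -0.0023  0.0636] jaw 95.1 tilt [-0.084  0.048 -0.995] open 10.4 F [ 0.5 -0.7 -0.7] q6 1.31
  shift tool mm [ 0.2  3.5 15.4] turn rad 0.006 shift after turn [ 0.2  3.5 15.4]
lid slope [0.0076 0.0439 0.0554] 856 ((540.243896484375, -2.1538124084472656), (174.2594451904297, 94.89379119873047), 5.022441864013672)
```

View pics/s42.png

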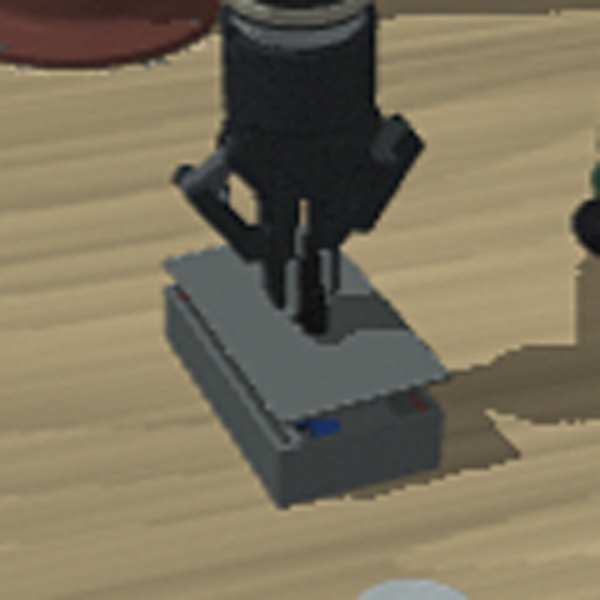

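Call:
apply_moves:
  deltas:
    - [0,0.003,0,0,-1]
    - [0,0.001,0.003,0,-1]
    - [0,0,0.003,0,-1]
    - [0,0,0.003,0,-1]
    - [0,0,0.002,0,-1]
    - [0,0,0,0,-1]
    - [0,0,0,0,-1]
    - [0,0,0,0,-1]

```text
t: 90.95
tool_pos: [0.5401, -0.0063, 0.0538]
tool_rot: [-3.085, -0.141, 0.125]
contact_force: [-0.2, -0.5, 1.7]
opening: 0.0102
```

```bash
python3 -c "
from h import *
go(.539,-.005,.048,94.8)
s=crop('scene',(.54,.0,.06),'s43.png',60,5); lid(s)"
```

```text
t 90.95 tcp [ 0.5401 -0.0063  0.0538] jaw 95.1 tilt [-0.083  0.047 -0.995] open 10.2 F [-0.2 -0.5  1.7] q6 1.3
  shift tool mm [-0.6 -1.1  5.9] turn rad 0.006 shift after turn [-0.6 -1.1  5.9]
lid slope [0.0023 0.0433 0.0459] 872 ((539.2852783203125, -6.511375427246094), (172.0232696533203, 94.52348327636719), 5.05000638961792)
```

View pics/s43.png

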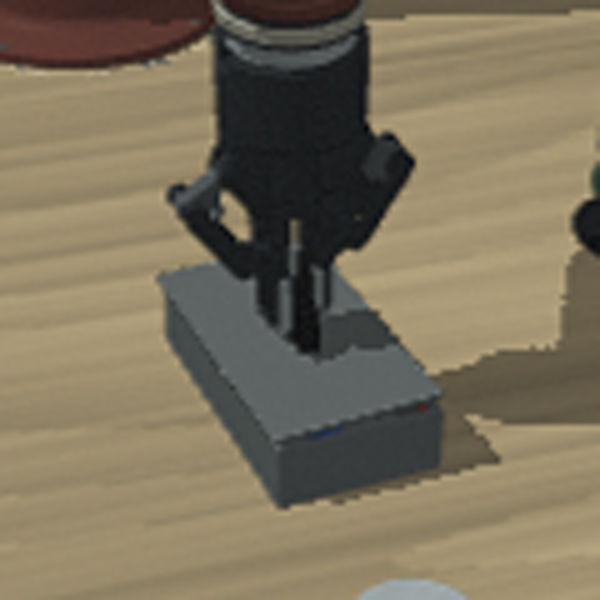

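Call:
apply_moves:
  deltas:
    - [0,-0.001,0.001,0,-1]
    - [0,0,0.002,0,-1]
    - [0,0,0.001,0,-1]
    - [0,0,0,0,-1]
    - [0,0,0,0,-0.7]
    - [0,0,0,0,-0.5]
    - [0,0,0,0,-0.3]
    - [0,0,0,0,-0.3]

```text
t: 92.0
tool_pos: [0.5403, -0.0051, 0.05]
tool_rot: [-3.086, -0.142, 0.123]
contact_force: [0.8, 0.5, -0.9]
opening: 0.0298
```

```bash
python3 -c "
from h import *
go(.539,-.005,.048,94.8)
s=crop('scene',(.54,.0,.06),'s44.png',60,5); lid(s)"
```

```text
t 92.0 tcp [ 0.5403 -0.0051  0.05  ] jaw 95.1 tilt [-0.081  0.047 -0.996] open 29.8 F [ 0.8  0.5 -0.9] q6 1.3
  shift tool mm [-1.1 -0.1  2.1] turn rad 0.006 shift after turn [-1.1 -0.1  2.1]
lid slope [-0.0018 -0.0002  0.0387] 751 ((542.5045166015625, -6.0252227783203125), (172.76002502441406, 93.5804214477539), 4.961306095123291)
```

View pics/s44.png

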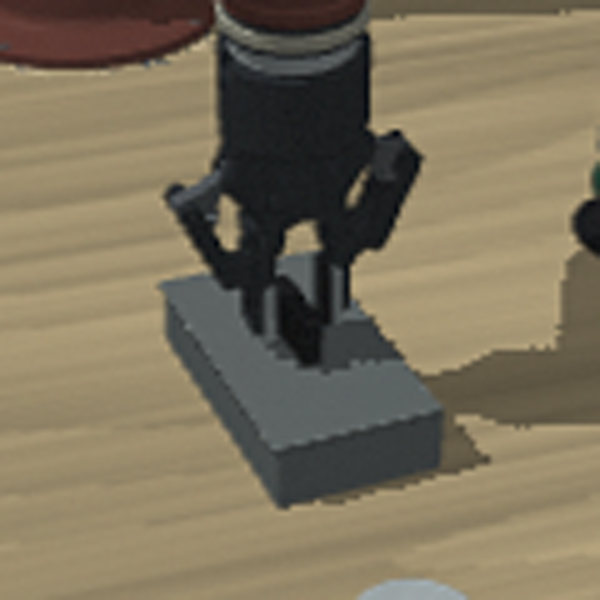

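Call:
apply_moves:
  deltas:
    - [0,0,-0.01,0,-0.3]
    - [0,0,-0.02,0,-0.3]
    - [0,0,-0.04,0,-0.3]
    - [0,0,-0.05,0,-0.3]
    - [0,0,0,0,-0.3]
    - [0,0.04,0,0,-0.3]
    - [0,0.06,0,0,-0.3]
    - [0,0.06,0,0,-0.3]

```text
t: 93.05
tool_pos: [0.5678, -0.1708, 0.1746]
tool_rot: [-3.088, -0.154, 0.107]
contact_force: [0.9, -0.3, -0.2]
opening: 0.0299
```

Call:
apply_moves:
  deltas:
    - [0,0.05,0,0,-0.3]
    - [0,0.05,0,0,-0.3]
    - [0,0.02,0,0,-0.3]
    - [0,0,0,0,-0.3]
    - [0,0,0,0,-0.3]
    - [0,0,0,0,-0.3]
    - [0,0,0,0,-0.3]
    - [0,0,0,0,-0.3]

```text
t: 94.05
tool_pos: [0.5791, -0.2922, 0.1697]
tool_rot: [-3.086, -0.154, 0.107]
contact_force: [0.2, -0.3, 0.5]
opening: 0.03
```

```bash
python3 -c "
from h import *
go(.539,-.005,.048,94.8)
s=snap('scene','s45.png'); lid(s); cuptilt(s,cloud(s))
d=snap('top','t45.png'); lid(d); cuptilt(d,cloud(d))
cv2.imwrite('pics/t45c.png',cv2.resize(d['img'][110:290,150:500,::-1],None,fx=2.2,fy=2.2,interpolation=cv2.INTER_CUBIC))
P=cloud(d)
for n in ['reel','bottle','loupe']:
    for k in ctrl.spot_point(d,n)[:1]: print(n,k)"
```

```text
t 94.05 tcp [ 0.5791 -0.2922  0.1697] jaw 95.6 tilt [-0.071  0.046 -0.996] open 30.0 F [ 0.2 -0.3  0.5] q6 0.89
  shift tool mm [  -2.7 -282.8  137.4] turn rad 0.014 shift after turn [  -6.7 -282.7  137.4]
lid slope [-0.0001  0.0001  0.0387] 397 ((541.8225708007812, -6.101795196533203), (171.13531494140625, 94.36310577392578), 4.209721088409424)
cup c [0.4328 0.2597] 0.0306 rim slope deg [-0.6 -0.6] z 0.0935 18
lid slope [-0.0002 -0.0004  0.0395] 1729 ((538.0787963867188, -5.683025360107422), (169.78042602539062, 94.18843841552734), 4.70046329498291)
cup c [0.4286 0.2585] 0.0286 rim slope deg [-0.7 -0.8] z 0.0958 18
reel {'uv': [337.8, 135.1], 'confidence': 0.57}
bottle {'uv': [182.6, 202.3], 'confidence': 0.9}
```

View pics/t45c.png

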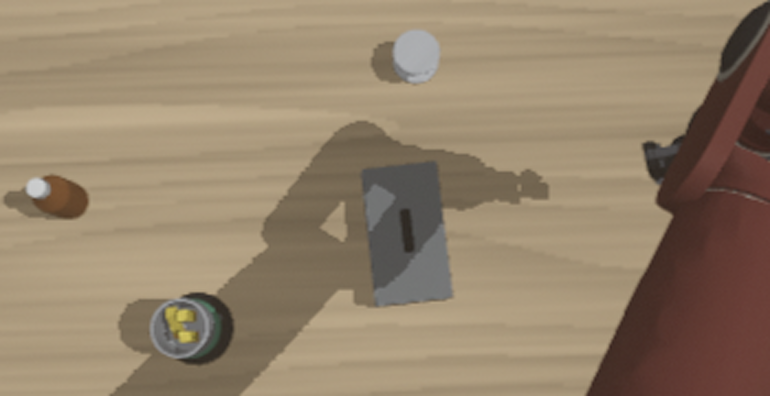

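View pics/s45.png

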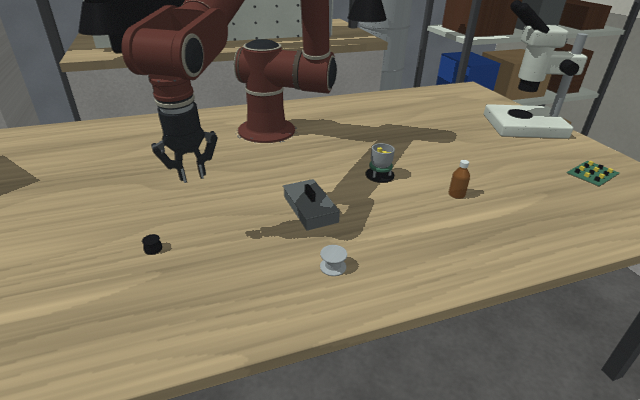

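```bash
python3 -c "
from h import *
print(ctrl.finish_job())"
```

```text
the job is handed in; nothing more can be done
None
```

The job is handed in at about 94 s of the 210 s limit; `finish_job` gave no verdict. I followed the order asked: seated the cup in the green ring and let go, moved the three yellow capacitors from the tub into it, laid the four blue relays in the tub, then put the lid on.

**Last checks:**
- **Cup:** its rim is within about 1° of level and about 95 mm above the bench, which matches a seated cup. It sits on the ring axis within the cameras' disagreement: the two differ by about 4 mm in x.
- **Capacitors:** all three are inside the cup. One of them is leaning rather than standing.
- **Relays:** before the lid went on, all four lay flat in a row in the tub. From the top camera, each relay's highest point read at most about 24 mm, against the 28 mm fill line. The scene camera gave one reading of 33 mm, which I took to be mixed pixels at the tub wall.
- **Lid:** both cameras show it level. The plate top reads 38.7 to 39.5 mm, against 40 mm when fully home.
- **Bystanders:** the reel, bottle and loupe look unmoved in the pictures. The last network check found the reel and bottle but not the loupe, so the loupe rests on the image alone.

The tool picked up a tilt of up to about 6° during the run, which the moves could not correct directly. The parts still seated properly. I saw no grip slip and nothing knocked aside.

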